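# Close up the waste-bag station

### The job

Close up the waste-bag station for the night: hang every metal bag hoop lying on the counter by its rim on the hook frame, one hoop to a hook. Push the bag drawer fully home until it clicks in, and after that turn the lock key on top of the cabinet so that its pointed nose faces the dark mark. Leave the jar, flask and carton standing about where they are.

Things in the scene. Friction and masses are not known exactly. Their poses are not given: they have to be found in the camera images.
- hoop1: a plain flat-band metal hoop, aluminium grey, 132 mm outside and 116 mm inside diameter, so its band is 8 mm thick and 20 mm high; 130 g. Lies flat on the counter at the start. Origin: its centre, half way up the band (10 mm above the counter when flat); z is the hoop's axis. Three or four of the four hoops are present. All hoops are alike
- hoop2: a plain flat-band metal hoop, aluminium grey, 132 mm outside and 116 mm inside diameter, so its band is 8 mm thick and 20 mm high; 130 g. Lies flat on the counter at the start. Origin: its centre, half way up the band (10 mm above the counter when flat); z is the hoop's axis. Three or four of the four hoops are present. All hoops are alike
- hoop3: a plain flat-band metal hoop, aluminium grey, 132 mm outside and 116 mm inside diameter, so its band is 8 mm thick and 20 mm high; 130 g. Lies flat on the counter at the start. Origin: its centre, half way up the band (10 mm above the counter when flat); z is the hoop's axis. Three or four of the four hoops are present. All hoops are alike
- hoop4: a plain flat-band metal hoop, aluminium grey, 132 mm outside and 116 mm inside diameter, so its band is 8 mm thick and 20 mm high; 130 g. Lies flat on the counter at the start. Origin: its centre, half way up the band (10 mm above the counter when flat); z is the hoop's axis. Three or four of the four hoops are present. All hoops are alike
- station: the fixed bag station: a white drawer cabinet on the right (160 mm wide, 200 mm deep, top 100 mm above the counter) and an open steel hook frame on the left, no floor under it. Origin on the counter, in the cabinet's mid depth, 320 mm left of the cabinet's middle. x points away from the robot, y left, z up
- hook1 (a point): the seat of the first (rightmost, nearest the cabinet) of four like upturned hooks, 150 mm apart: on the top of its level 10 mm round bar, mid length, 290 mm above the counter. Axes as the station's. The open end faces -x: the level bar ends 22 mm to -x of the point, then rises to a tip 40 mm to -x and 24 mm higher. The frame's 10 mm cross bars lie 40 mm to +x, at the hook's height and 200 mm above the counter
- hook2 (a point): the seat of the second from the right of four like upturned hooks, 150 mm apart: on the top of its level 10 mm round bar, mid length, 290 mm above the counter. Axes as the station's. The open end faces -x: the level bar ends 22 mm to -x of the point, then rises to a tip 40 mm to -x and 24 mm higher. The frame's 10 mm cross bars lie 40 mm to +x, at the hook's height and 200 mm above the counter
- hook3 (a point): the seat of the third from the right of four like upturned hooks, 150 mm apart: on the top of its level 10 mm round bar, mid length, 290 mm above the counter. Axes as the station's. The open end faces -x: the level bar ends 22 mm to -x of the point, then rises to a tip 40 mm to -x and 24 mm higher. The frame's 10 mm cross bars lie 40 mm to +x, at the hook's height and 200 mm above the counter
- hook4 (a point): the seat of the fourth (leftmost) of four like upturned hooks, 150 mm apart: on the top of its level 10 mm round bar, mid length, 290 mm above the counter. Axes as the station's. The open end faces -x: the level bar ends 22 mm to -x of the point, then rises to a tip 40 mm to -x and 24 mm higher. The frame's 10 mm cross bars lie 40 mm to +x, at the hook's height and 200 mm above the counter
- drawer (a joint): how far the bag drawer is open, in m: 0 is fully home, 0.13 fully open. It slides along the station's x axis, home is towards +x, away from the robot. It slides easily (about 1 N); over the last 15 mm a sprung catch resists with about 5 N, then pulls the drawer home from about 5 mm and holds it there
- drawer_front (a point): the middle of the flat outer face of the white drawer front, 44 mm above the counter; moves with the drawer. Axes as the station's (x: the way home). The face is 156 mm wide and reaches from 8 to 84 mm above the counter; a finger lip 90 mm wide, 6 mm thick, sticks out 14 mm from it at 76 mm above the counter
- key (a joint): angle of the lock key in rad about the upright axis, counter-clockwise seen from above is positive; 0 is when its pointed nose faces the dark mark, which lies on the cabinet top between the lock and the cabinet's front edge. Range -1.7 to 1.7; turns with light friction (0.04 N m) and stays where it is left
- key_grip (a point): the grip point of the key, on its axis, 132 mm above the counter. The black upright bow of the key is 46 mm long, 10 mm thick and 32 mm high, from 114 to 146 mm above the counter. x axis of this point lies along the bow and turns with the key; the nose is at its -x end, low down
- jar: a closed glass jar with steel lid, 72 mm across, 115 mm tall, standing to the right, bystander; origin under its centre
- flask: an amber glass bottle, 52 mm across, 120 mm tall, standing left of the hook frame, bystander; origin under its centre
- carton: a paper carton with a blue band, 70 x 80 x 90 mm tall, right of the cabinet, bystander; origin under its centre
Things that resemble listed ones, but are neither listed nor needed, are in the scene too. What is shaped like the hoop4 but yellow is not meant. Leave any orange look-alike of the hoop3 alone.

How it is judged:
By the outcome, as a careful person would: the job done as asked, in the order asked, and still so for the second after the job is handed in, with the robot touching nothing.
Of hoop1, hoop2, hoop3, hoop4 only 3 to 4 are there at a start; the rules pass over those that are not, and their reading is None.
At some moment in a run one of hoop1, hoop2, hoop3, hoop4 may be knocked a few centimetres aside while the robot is not near it.
Once in a run the grip may slacken for a moment while it holds something.
It also fails if it takes over 210 s, if anything falls off the work surface, if the arm or the gripper's body presses on something with over 40 N, if the wrist force passes 120 N, or if a joint passes its speed limit or range.

### The arm

A 7-joint arm with a two-finger parallel gripper is mounted at the origin on the work surface. World frame = base frame: x ahead of the robot, y to its left, z up, the work surface at z = 0. Lengths are in m, angles in rad, forces in N, time in s.
With the tool pointing down it reaches from about 0.4 to 0.85 m from the base axis. Payload 4.5 kg.
Tool frame: the origin (TCP) lies on the centre line of the jaws, within the pads' length; the fingertips stand 11 mm ahead of it and the grasp point (between the pads) lies 8 mm behind it; z points along the fingers, x is the direction in which the jaws open and shut, and the axes are right-handed (so a half turn about z gives the same grasp; the last joint's range is limited). The gripper opens to 88 mm and grips with 3 to 60 N. Pads are 18 mm wide; open, the fingers measure 123 mm over their backs; the gripper's body (75 mm by 187 mm) begins 45 mm behind the grasp point.
Start: joints at [-1.232, 0.689, -0.195, 1.565, 0.157, 0.902, -0.215], TCP at [0.188, 0.596, 0.229] pointing down, gripper open.
Joint ranges: [-3.01, 3.01], [-0.46, 2.08], [-1.47, 1.51], [0.13, 2.56], [-1, 4.14], [0.04, 2.09], [-2.66, 2.66]. Speed limits (rad/s): [2.57, 2.57, 3.14, 3.14, 3.14, 3.14, 3.14].

### API

Orientations are given as a unit quaternion [x, y, z, w].
In Python, from plant import r, vision, order, nets gives the robot as it stands.
- The arm moves only by the tool send_rows, never from a script. Its argument "series" is a list of rows, each an object with "delta_pos": the shift along the tool's x, y, z in cm, a list of three; "turn": the turn about the tool's z in degrees; "jaw": the closure, from 0 (fully open) to 1 (shut). In form: [{"delta_pos": [x, y, z], "turn": turn, "jaw": jaw}, ...]. A call has 1 to 8 rows; each row is the pose to reach, as a shift and turn from the pose commanded when the call began, along the tool's axes at that moment; what a row does not reach only later rows make up. A row lasts 1/12 s, in which the tool goes at most 41.7 mm and 7.16 degrees, less where a joint would pass 70% of its speed; a pose out of reach is approached as far as the arm can. A call with a gripper value outside its range is refused whole. The fingers move at their own pace and stop on an object; "force" is the grip in N (left out, the last holds). Time passes only in rows, so rows that repeat a pose let the fingers close. It gives the time, the measured TCP pose, the force and the opening at its end, in the units of the state.
- r.get_state(): the state, without advancing time (a new reading comes with each control period).
- vision.snapshot(name): name is "scene" or "top" or "wrist"; returns the picture (480x640x3 uint8, blue, green, red); there is no depth.
- vision.camera_params(name): a dict with "intrinsics" (3x3 intrinsics, pixels), "extrinsics" (4x4, takes a point from world to camera coordinates). Camera axes: x right, y down, z forward; pixel columns grow to the right and rows downward; lengths in m; the calibration is good to about 2 mm. A picture is of the moment at which its call begins: read the wrist's pose just before it. camera_params takes no time and is no camera call; for the wrist camera it gives the pose at the moment of the call.
- order.finish_job(): hands the job in, once; it reports no verdict.
Trained networks look in the newest picture that a camera, given by its name, has taken for a name from the list of things; names that differ only in an ending like _2 or _b are one class to them, and where a whole thing is asked for, a point or a joint stands for the part that bears it (a point fixed in the world has none). Each returns a list of dicts, best first, with "score" (0 to 1); they miss things now and then, are a little off and sometimes report something else, mostly with a low value. They report only what shows in the picture. A call takes as long as a camera call. They do not tell look-alikes from the thing itself.
- nets.boxes_of(camera, label): "location" ([row, column] as shares, 0 to 1, of the picture: columns of its width, rows of its height, amid what is visible of it).
- nets.trace(camera, label): "region" (480x640 bool, what is visible of it) and "location" ([row, column] as shares, 0 to 1, of the picture: columns of its width, rows of its height, amid what is visible of it).
The state is a dict: "clock": time; "q": joint angles; "qd": joint speeds; "joint_torque": joint torques, N m; "tool_pos": TCP position; "eef_rot": TCP orientation; "contact_force": force on the tool from outside, world axes, zero at the start; "moment": the same for the moment, N m; "opening": opening from 0.0 (shut) to 1.0 (fully open).
Only numpy, scipy, OpenCV 4.12 (cv2) and the standard library are available. Lean on these libraries where they do the work, as an engineer would, in place of code of your own. Each camera call takes 0.05 s, during which the arm holds its last target.

## Working session

There is one attempt and no reset: what is moved stays moved. The work goes in short steps, Python scripts to look and compute and a tool call to move; the robot and the scene stay as the last step left them, time stands still between calls to the robot, and variables do not carry over. Pictures are saved under pics/ and viewed, and the job is handed in when it is done.

Besides the shell and the picture viewer there is one more tool, called after "Emit:" as a command line: name --argument value ..., lists and objects as JSON in quotes. send_rows: Moves the arm, as the interface text tells. Its arguments: {"type":"object","properties":{"series":{"type":"array"},"force":{"type":"number"}},"required":["series"]}

```bash
ls; mkdir -p pics
python3 - <<'E'
from plant import r, vision, order, nets
import cv2
s=r.get_state(); print(s)
for n in ["scene","top","wrist"]:
    im=vision.snapshot(n); cv2.imwrite(f"pics/a_{n}.png",im)
    p=vision.camera_params(n); print(n,p["intrinsics"],p["extrinsics"])
E
```

```text
pics
{'clock': 0.0, 'q': array([-1.23219811,  0.68999971, -0.1945194 ,  1.56638016,  0.15733162,
        0.90245507, -0.21509717]), 'qd': array([-1.41088239e-03,  5.11588239e-04,  8.98536141e-04,  3.46623746e-04,
       -3.92249222e-05,  6.67253740e-04, -7.87071340e-04]), 'joint_torque': array([ 1.86569967e-03, -5.27577889e+01, -1.26641683e+00, -1.53423214e+01,
       -5.25848230e-02,  6.42004670e-03,  1.70761646e-04]), 'tool_pos': array([0.18741712, 0.59554735, 0.22779074]), 'eef_rot': array([ 8.06222497e-01,  5.91611724e-01, -6.97952858e-04,  6.04546065e-04]), 'contact_force': array([ 0.21853511, -0.5879728 ,  0.07522254]), 'moment': array([ 0.01085889, -0.00187393, -0.02043614]), 'opening': 0.9981444165024232}
scene [[439.64136999   0.         316.12554519]
 [  0.         439.64136999 240.30789563]
 [  0.           0.           1.        ]] [[ 7.32114455e-01  6.81180313e-01 -1.34377176e-03 -3.68131380e-01]
 [ 4.12362391e-01 -4.44764563e-01 -7.95073419e-01 -6.30118469e-02]
 [-5.42186023e-01  5.81530622e-01 -6.06511708e-01  1.60292025e+00]
 [ 0.00000000e+00  0.00000000e+00  0.00000000e+00  1.00000000e+00]]
top [[625.22127323   0.         320.69933759]
 [  0.         625.22127323 243.45457334]
 [  0.           0.           1.        ]] [[-1.25692300e-02 -9.99918499e-01 -2.23818311e-03  1.55015257e-02]
 [-9.87029041e-01  1.27654197e-02 -1.60033487e-01  5.68021611e-01]
 [ 1.60049016e-01  1.97654010e-04 -9.87109048e-01  1.71206158e+00]
 [ 0.00000000e+00  0.00000000e+00  0.00000000e+00  1.00000000e+00]]
wrist [[405.21869626   0.         320.58425481]
 [  0.         405.21869626 238.12814888]
 [  0.           0.           1.        ]] [[ 0.29997086  0.95394567 -0.00226549 -0.62383085]
 [ 0.91327842 -0.28649528  0.28955653 -0.04059504]
 [ 0.27557214 -0.08892754 -0.95715823  0.39027229]
 [ 0.          0.          0.          1.        ]]
```

View pics/a_scene.png

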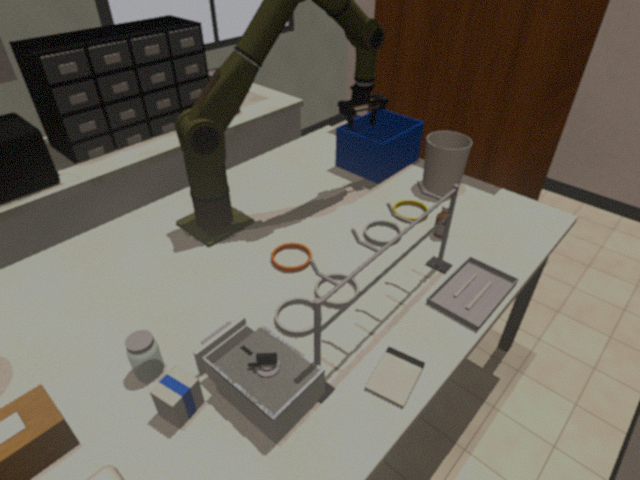

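View pics/a_top.png

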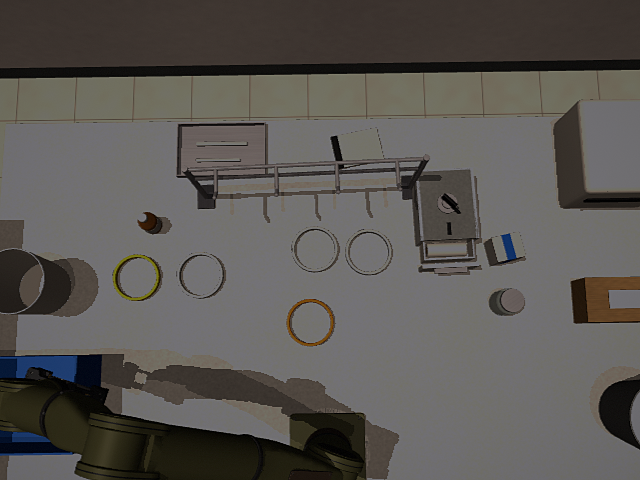

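View pics/a_wrist.png

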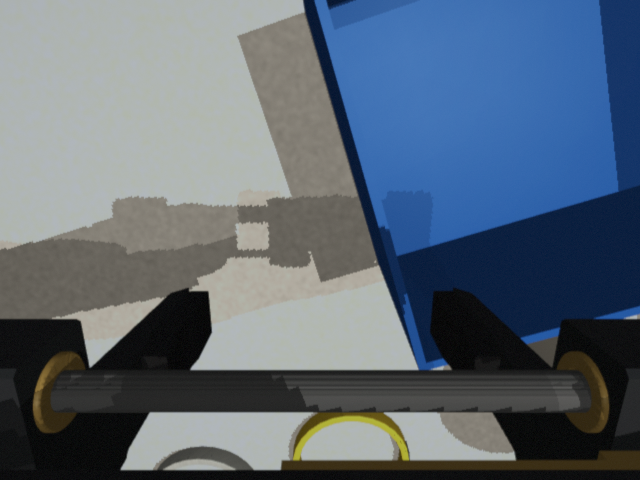

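The top view shows three grey hoops, at about (200,275), (315,250) and (368,252). The yellow ring at (136,277) and the orange ring at (311,322) are decoys. The drawer is slightly open at (449,262), and the key is at (450,203). Next I'll measure them.

```bash
cat > h.py <<'E'
import numpy as np, cv2
from plant import r, vision, order, nets
from scipy.spatial.transform import Rotation as R
def cam(n):
    p=vision.camera_params(n); return np.array(p["intrinsics"]),np.array(p["extrinsics"])
def unproj(px,z,K,E):   # px (N,2) col,row -> world at height z
    px=np.atleast_2d(px).astype(float); d=np.c_[px,np.ones(len(px))]@np.linalg.inv(K).T
    Rm=E[:3,:3];c=-Rm.T@E[:3,3]; dw=d@Rm
    return c+dw*((z-c[2])/dw[:,2])[:,None]
def proj(P,K,E):
    P=np.atleast_2d(P); c=P@E[:3,:3].T+E[:3,3]; u=c@K.T; return u[:,:2]/u[:,2:]
def tool():
    s=r.get_state(); M=R.from_quat(s["eef_rot"]).as_matrix(); return s,M
def go(target,yaw=None):
    """cm shift in tool axes to reach world TCP target; turn deg so tool x at world yaw (mod 180)"""
    s,M=tool(); d=M.T@(np.array(target)-s["tool_pos"])*100
    t=None
    if yaw is not None:
        cur=np.degrees(np.arctan2(M[1,0],M[0,0])); t=-(yaw-cur); t=(t+90)%180-90
    print("t",round(s["clock"],2),"tcp",s["tool_pos"].round(4),"yaw",np.degrees(np.arctan2(M[1,0],M[0,0])).round(1),"q7",s["q"][6].round(2),"open",round(s["opening"],3),"F",s["contact_force"].round(1))
    print("delta cm",d.round(2),"turn",None if t is None else round(t,1))
E
python3 - <<'E'
from h import *
im=vision.snapshot("top");K,E=cam("top")
out=im.copy()
for lab in ["hoop1","drawer_front","key_grip","station","jar","flask","carton"]:
    for d in nets.trace("top",lab):
        m=d["region"]; ys,xs=np.nonzero(m)
        if len(xs)==0: continue
        z={"hoop1":.01}.get(lab,.05)
        c=unproj([(xs.mean(),ys.mean())],z,K,E)[0]
        print(lab,round(d["score"],2),"px",xs.min(),xs.max(),ys.min(),ys.max(),c.round(3), im[m].mean(0).round())
        if lab=="hoop1":
            cn,_=cv2.findContours(m.astype(np.uint8),cv2.RETR_EXTERNAL,cv2.CHAIN_APPROX_NONE)
            p=max(cn,key=len)[:,0,:]; w=unproj(p,.015,K,E)[:,:2]
            (cx,cy),rad=cv2.minEnclosingCircle(w.astype(np.float32)); 
            A=np.c_[2*w,np.ones(len(w))];s=np.linalg.lstsq(A,(w**2).sum(1),rcond=None)[0]
            print("   fit",s[:2].round(4),"R",np.sqrt(s[2]+s[0]**2+s[1]**2).round(4))
cv2.imwrite("pics/b.png",cv2.resize(im[120:300,180:520],(800,424)))
K,E=cam("scene");print("scene cam",-E[:3,:3].T@E[:3,3])
sc=vision.snapshot("scene");cv2.imwrite("pics/b2.png",cv2.resize(sc[170:430,180:480],(800,600),interpolation=cv2.INTER_CUBIC)[:600])
E
```

```text
hoop1 0.96 px 291 337 226 272 [0.557 0.028 0.01 ] [92. 96. 98.]
   fit [0.5578 0.0273] R 0.0653
hoop1 0.82 px 345 390 229 274 [ 0.552 -0.127  0.01 ] [92. 97. 99.]
   fit [ 0.5483 -0.1257] R 0.0643
hoop1 0.71 px 113 159 255 300 [0.483 0.54  0.01 ] [14. 88. 92.]
   fit [0.4825 0.5341] R 0.0612
hoop1 0.68 px 176 223 252 298 [0.487 0.358 0.01 ] [88. 90. 93.]
   fit [0.4874 0.3535] R 0.0659
hoop1 0.67 px 287 332 299 344 [0.361 0.055 0.01 ] [ 16.  70. 111.]
   fit [0.3511 0.0432] R 0.061
hoop1 0.62 px 484 525 232 265 [ 0.552 -0.517  0.01 ] [85. 78. 73.]
   fit [ 0.5514 -0.5152] R 0.0519
drawer_front 0.71 px 418 478 239 273 [ 0.528 -0.344  0.05 ] [81. 85. 90.]
key_grip 0.66 px 441 458 194 212 [ 0.681 -0.356  0.05 ] [31. 32. 36.]
station 0.77 px 181 478 155 273 [ 0.678 -0.206  0.05 ] [66. 69. 74.]
jar 0.87 px 489 523 288 315 [ 0.399 -0.501  0.05 ] [72. 76. 82.]
flask 0.78 px 138 161 212 233 [0.634 0.491 0.05 ] [29. 38. 52.]
carton 0.67 px 484 524 232 265 [ 0.547 -0.504  0.05 ] [86. 78. 73.]
scene cam [ 1.16457898 -0.7094088   0.92159617]
```

View pics/b.png

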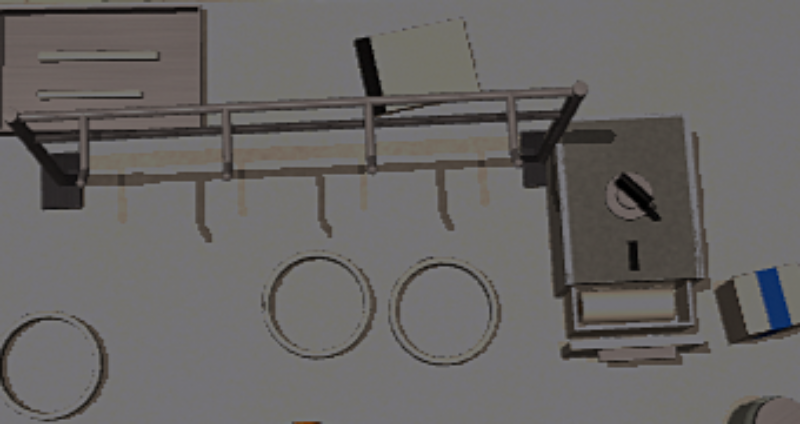

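View pics/b2.png

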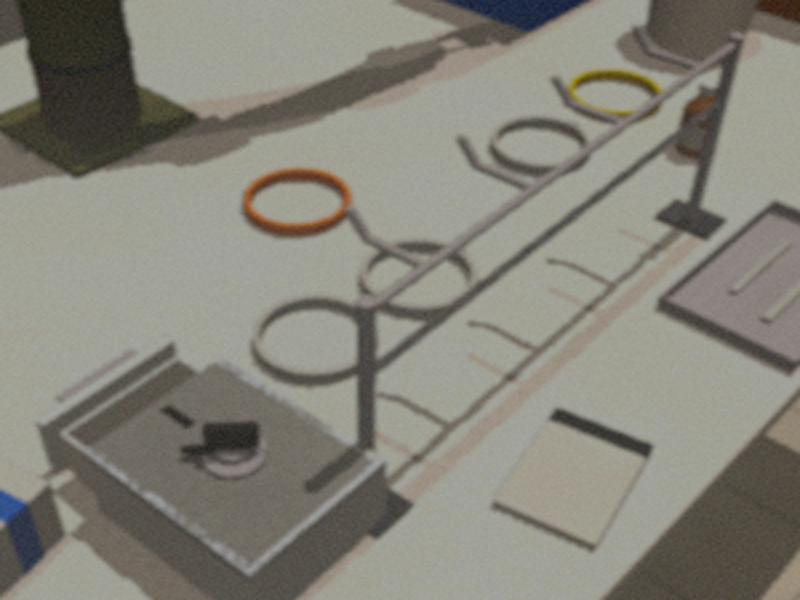

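Run:
```python
from h import *
im=vision.snapshot("top");K,E=cam("top")
f=lambda l:[(180+x*.425,120+y*180/424) for x,y in l]
print("tips",unproj(f([(83,183),(228,177),(372,171),(517,164)]),.31,K,E).round(4))
print("bases",unproj(f([(84,120),(227,111),(371,103),(511,95)]),.285,K,E).round(4))
print("cab",unproj(f([(553,120),(683,117),(704,278),(562,285)]),.1,K,E).round(4))
print("key",unproj(f([(630,195)]),.105,K,E).round(4), "mark",unproj(f([(632,255)]),.1,K,E).round(4))
print("drawer front",unproj(f([(565,350),(708,343)]),.084,K,E).round(4),unproj(f([(601,361),(676,356)]),.079,K,E).round(4))
big=lambda a,b,c,d,k:cv2.resize(im[a:b,c:d],None,fx=k,fy=k,interpolation=cv2.INTER_CUBIC)
cv2.imwrite("pics/c1.png",np.clip(1.8*big(150,240,180,440,3).astype(float),0,255))
cv2.imwrite("pics/c2.png",np.clip(1.8*big(160,290,400,500,4.5).astype(float),0,255))
```

```text
tips [[ 0.6405  0.2612  0.31  ]
 [ 0.6448  0.1124  0.31  ]
 [ 0.6492 -0.0354  0.31  ]
 [ 0.6546 -0.1844  0.31  ]]
bases [[ 0.7143  0.2654  0.285 ]
 [ 0.722   0.1152  0.285 ]
 [ 0.7287 -0.0363  0.285 ]
 [ 0.7355 -0.1838  0.285 ]]
cab [[ 0.7598 -0.256   0.1   ]
 [ 0.7614 -0.4094  0.1   ]
 [ 0.5688 -0.424   0.1   ]
 [ 0.5627 -0.2592  0.1   ]]
key [[ 0.6671 -0.3417  0.105 ]] mark [[ 0.5969 -0.3418  0.1   ]]
drawer front [[ 0.4889 -0.2624  0.084 ]
 [ 0.495  -0.4287  0.084 ]] [[ 0.4762 -0.3045  0.079 ]
 [ 0.4809 -0.3919  0.079 ]][ WARN:0@2.924] global loadsave.cpp:1063 imwrite_ Unsupported depth image for selected encoder is fallbacked to CV_8U.
```

View pics/c1.png

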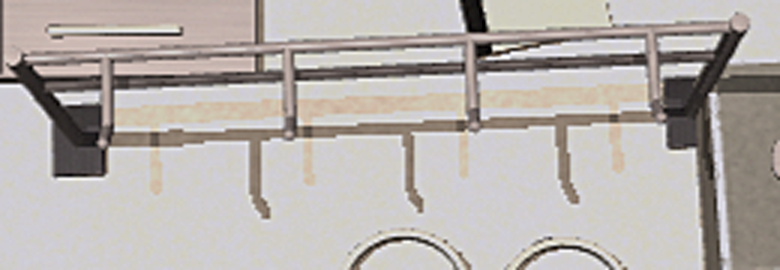

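View pics/c2.png

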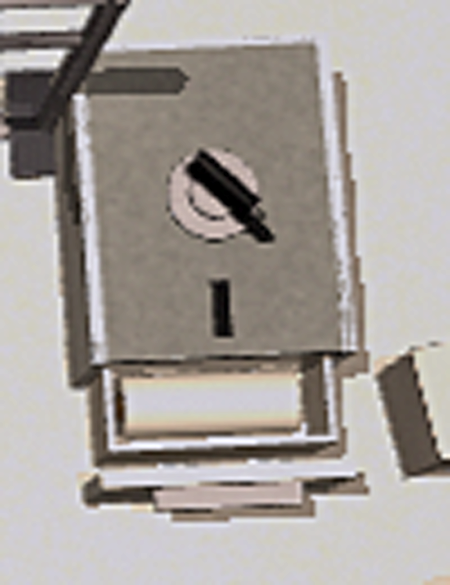

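Run:
```python
from h import *
from scipy.optimize import least_squares
Kt,Et=cam("top");Ks,Es=cam("scene")
tt=np.array([(659,117),(474,128),(289,136),(105,145)])/3+[180,150]
tb=np.array([(652,34),(470,43),(289,51),(105,60)])/3+[180,150]
st=np.array([(350,210),(462,138),(556,80),(638,30)])*[.375,260/600]+[180,170]
sb=np.array([(422,262),(525,187),(617,122),(698,65)])*[.375,260/600]+[180,170]
def mod(p):
    x,y,a=p[:3];c,s=np.cos(a),np.sin(a); Rm=np.array([[c,-s],[s,c]])
    def P(dx,z): 
        L=np.array([(dx,150e-3*i) for i in range(4)]); return np.c_[L@Rm.T+[x,y],np.full(4,z)]
    return P(-.040,.311),P(.040,.287)
def res(p,use="ts"):
    T,B=mod(p);o=[]
    if "t" in use:o+=[proj(T,Kt,Et)-tt,proj(B,Kt,Et)-tb]
    if "s" in use:o+=[proj(T,Ks,Es)-st,proj(B,Ks,Es)-sb]
    return np.concatenate(o).ravel()
for u in ["t","s","ts"]:
    s=least_squares(res,[.69,-.18,.03],args=(u,),loss="soft_l1");print(u,s.x.round(4),np.degrees(s.x[2]).round(2)); print(np.abs(s.fun).max().round(2))
    if u=="ts":print(res(s.x).reshape(-1,2).round(1))
```

```text
t [ 0.6936 -0.1848  0.0359] 2.06
0.9
s [ 0.6972 -0.1835  0.0309] 1.77
2.52
ts [ 0.6951 -0.1843  0.0356] 2.04
2.62
[[ 0.6  0.3]
 [ 0.3 -0.4]
 [-0.1 -0.1]
 [-1.  -0.2]
 [-0.4 -1.1]
 [-0.3 -1.2]
 [-0.6 -1. ]
 [ 0.  -1.2]
 [-2.2 -1.1]
 [-2.2 -0.6]
 [-2.  -1.4]
 [-2.6 -1.8]
 [-0.7  1.2]
 [ 1.4 -0.1]
 [ 0.9 -0.3]
 [-0.6  0.4]]
```

Run:
```python
from h import *
go([.426,.352,.20],2)
```

```text
t 0.65 tcp [0.1876 0.5962 0.2287] yaw 72.5 q7 -0.22 open 1.001 F [-0.6  0.4  1. ]
delta cm [-16.14  30.07   2.86] turn 70.5
```

Emit:
send_rows --series '[{"delta_pos":[-1,2,0],"turn":5,"jaw":0.2},{"delta_pos":[-3,6,0.3],"turn":11,"jaw":0.2},{"delta_pos":[-5,9.5,0.7],"turn":18,"jaw":0.2},{"delta_pos":[-7,13,1],"turn":25,"jaw":0.2},{"delta_pos":[-9,17,1.5],"turn":32,"jaw":0.3},{"delta_pos":[-11,21,2],"turn":39,"jaw":0.3},{"delta_pos":[-13,25,2.4],"turn":46,"jaw":0.3},{"delta_pos":[-15,28,2.8],"turn":53,"jaw":0.3}]'

```text
clock: 1.32
tool_pos: [0.4081, 0.3721, 0.2014]
eef_rot: [0.986, 0.167, 0.001, -0.001]
contact_force: [0.7, 0.4, -0.3]
opening: 0.705
```

Run:
```python
from h import *
go([.426,.352,.20],2)
```

```text
t 1.32 tcp [0.4081 0.3721 0.2014] yaw 19.2 q7 -0.46 open 0.705 F [ 0.7  0.4 -0.3]
delta cm [1.03 2.49 0.14] turn 17.2
```

Emit:
send_rows --series '[{"delta_pos":[0.5,1.2,0],"turn":6,"jaw":0.3},{"delta_pos":[1,2.5,0],"turn":12,"jaw":0.3},{"delta_pos":[1,2.5,0],"turn":17.2,"jaw":0.3},{"delta_pos":[1,2.5,0],"turn":17.2,"jaw":0.3}]'

```text
clock: 1.65
tool_pos: [0.4249, 0.352, 0.2013]
eef_rot: [1.0, 0.018, 0.0, 0.0]
contact_force: [-0.2, -0.3, 0.4]
opening: 0.699
```

Run:
```python
from h import *
K,E=cam("wrist");im=vision.snapshot("wrist");go([.426,.352,.013],2)
for d in nets.trace("wrist","hoop1"):
    m=d["region"];cn,_=cv2.findContours(m.astype(np.uint8),cv2.RETR_EXTERNAL,cv2.CHAIN_APPROX_NONE)
    p=max(cn,key=len)[:,0,:]; w=unproj(p,.015,K,E)[:,:2]
    A=np.c_[2*w,np.ones(len(w))];s=np.linalg.lstsq(A,(w**2).sum(1),rcond=None)[0]
    print(d["score"],p.min(0),p.max(0),im[m].mean(0).round(),"fit",s[:2].round(4),"R",np.sqrt(s[2]+s[0]**2+s[1]**2).round(4))
cv2.imwrite("pics/d.png",im)
```

```text
t 1.7 tcp [0.4242 0.3529 0.2012] yaw 2.4 q7 -0.63 open 0.702 F [-0.  -0.1  0.1]
delta cm [ 0.17  0.1  18.82] turn 0.4
0.89 [321 125] [473 277] [ 98. 103. 102.] fit [0.4905 0.3543] R 0.0658
0.87 [327   0] [491  61] [ 41. 114. 113.] fit [0.4849 0.5303] R 0.0583
0.77 [184 424] [299 469] [12. 36. 73.] fit [0.352  0.0683] R 0.049
0.61 [389 440] [464 459] [61. 65. 65.] fit [0.5485 0.0862] R 0.0265
```

View pics/d.png

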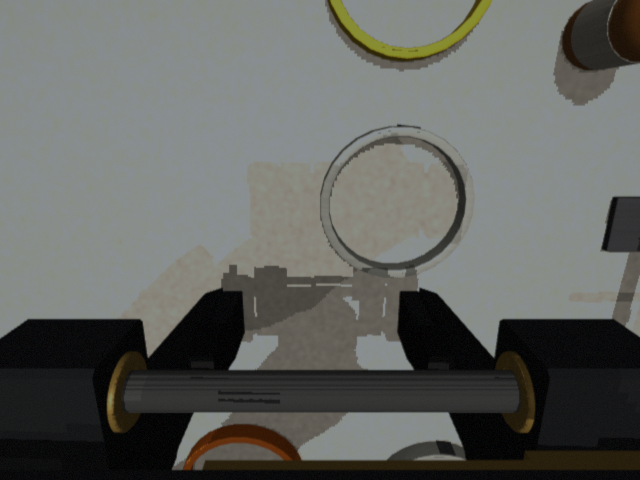

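The grey hoop is at (397,200) in the wrist view and the yellow decoy is above it at (410,20). The grey one is the target, and its wrist fit agrees with the top view. I'll descend on its near rim.

Emit:
send_rows --series '[{"delta_pos":[0.2,0.1,2],"turn":0,"jaw":0.4},{"delta_pos":[0.4,0.1,5.5],"turn":0.4,"jaw":0.4},{"delta_pos":[0.5,0.1,9],"turn":0.4,"jaw":0.4},{"delta_pos":[0.5,0.1,12.5],"turn":0.4,"jaw":0.4},{"delta_pos":[0.5,0.1,15.5],"turn":0.4,"jaw":0.4},{"delta_pos":[0.5,0.1,17.5],"turn":0.4,"jaw":0.4},{"delta_pos":[0.5,0.1,18.6],"turn":0.4,"jaw":0.4},{"delta_pos":[0.5,0.1,18.6],"turn":0.4,"jaw":0.4}]'

```text
clock: 2.42
tool_pos: [0.4275, 0.352, 0.0131]
eef_rot: [1.0, 0.018, -0.002, 0.001]
contact_force: [0.0, 0.3, 0.4]
opening: 0.598
```

Emit:
send_rows --series '[{"delta_pos":[0,0,0],"turn":0,"jaw":0.7},{"delta_pos":[0,0,0],"turn":0,"jaw":1},{"delta_pos":[0,0,0],"turn":0,"jaw":1},{"delta_pos":[0,0,0],"turn":0,"jaw":1},{"delta_pos":[0,0,0],"turn":0,"jaw":1},{"delta_pos":[0,0,0],"turn":0,"jaw":1},{"delta_pos":[0,0,0],"turn":0,"jaw":1}]' --force 30

```text
clock: 3.0
tool_pos: [0.4293, 0.3522, 0.0156]
eef_rot: [1.0, 0.017, 0.0, -0.0]
contact_force: [-0.5, -0.4, 0.8]
opening: 0.094
```

Run:
```python
from h import *
K,E=cam("wrist");im=vision.snapshot("wrist");go([.564,.262,.38],2)
cv2.imwrite("pics/e.png",im)
```

```text
t 3.05 tcp [0.4292 0.3521 0.0154] yaw 1.9 q7 -0.6 open 0.051 F [-0.4 -0.3  0.4]
delta cm [ 13.18   9.45 -36.46] turn -0.1
```

View pics/e.png

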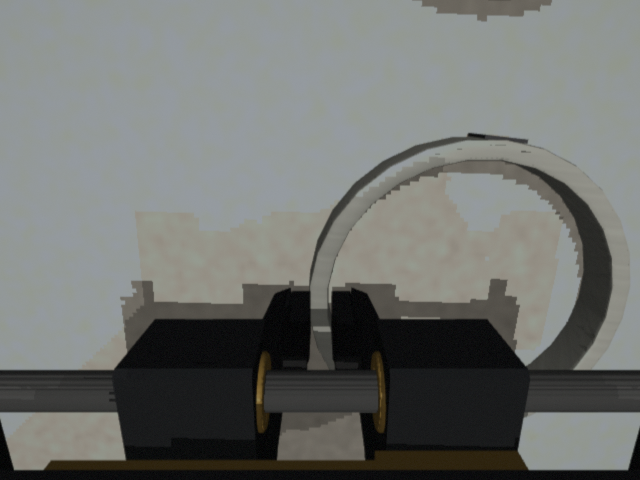

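Emit:
send_rows --series '[{"delta_pos":[0,0,0],"turn":0,"jaw":1},{"delta_pos":[0,0,0],"turn":0,"jaw":1},{"delta_pos":[0,0,-1],"turn":0,"jaw":1},{"delta_pos":[0,0,-2],"turn":0,"jaw":1}]'

```text
clock: 3.38
tool_pos: [0.4287, 0.3517, 0.0355]
eef_rot: [1.0, 0.017, -0.001, 0.0]
contact_force: [0.5, 1.5, 1.5]
opening: 0.004
```

Run:
```python
from h import *
K,E=cam("wrist");im=vision.snapshot("wrist");go([.564,.262,.38],2)
cv2.imwrite("pics/e2.png",im)
```

```text
t 3.43 tcp [0.43   0.3526 0.0377] yaw 1.9 q7 -0.6 open 0.001 F [ 0.1 -0.1  1.6]
delta cm [ 13.16   9.45 -34.22] turn -0.1
```

View pics/e2.png

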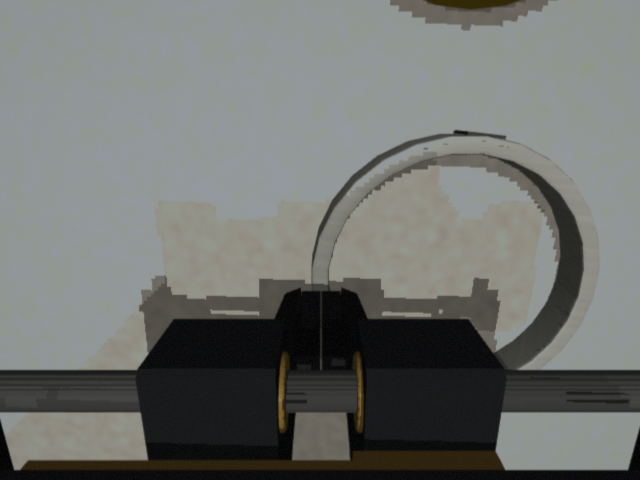

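```bash
cat >> h.py <<'E'
def hoops(camn,z=.015,shot=True):
    K,E=cam(camn);im=vision.snapshot(camn); res=[]
    for d in nets.trace(camn,"hoop1"):
        m=d["region"];cn,_=cv2.findContours(m.astype(np.uint8),cv2.RETR_EXTERNAL,cv2.CHAIN_APPROX_NONE)
        if not cn: continue
        p=max(cn,key=len)[:,0,:]; w=unproj(p,z,K,E)[:,:2]
        A=np.c_[2*w,np.ones(len(w))];s=np.linalg.lstsq(A,(w**2).sum(1),rcond=None)[0]
        print(camn,round(d["score"],2),p.min(0),p.max(0),im[m].mean(0).round(),"fit",s[:2].round(4),"R",np.sqrt(s[2]+s[0]**2+s[1]**2).round(4))
    return im
E
python3 - <<'E'
from h import *
im=hoops("top");cv2.imwrite("pics/f.png",im)
hoops("wrist")
sc=vision.snapshot("scene");cv2.imwrite("pics/f2.png",cv2.resize(sc[130:330,300:500],(600,600)))
E
```

```text
top 0.86 [113 254] [158 298] [ 27.  94. 100.] fit [0.4836 0.5348] R 0.0613
top 0.85 [345 229] [390 274] [ 97. 102. 105.] fit [ 0.5483 -0.1249] R 0.0655
top 0.81 [291 226] [337 271] [104. 108. 110.] fit [0.558  0.0275] R 0.0616
top 0.67 [307 338] [325 344] [  9.  49. 102.] fit [0.3218 0.032 ] R 0.0331
top 0.55 [192 252] [221 268] [77. 80. 83.] fit [0.499  0.3476] R 0.0509
wrist 0.94 [308 132] [594 370] [ 95. 101. 101.] fit [0.4899 0.3566] R 0.0612
wrist 0.76 [413   0] [523  12] [11. 43. 52.] fit [0.4832 0.4858] R 0.0197
```

View pics/f.png

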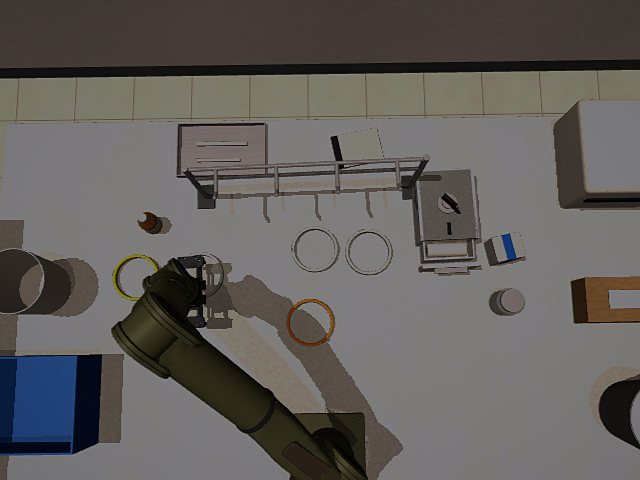

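View pics/f2.png

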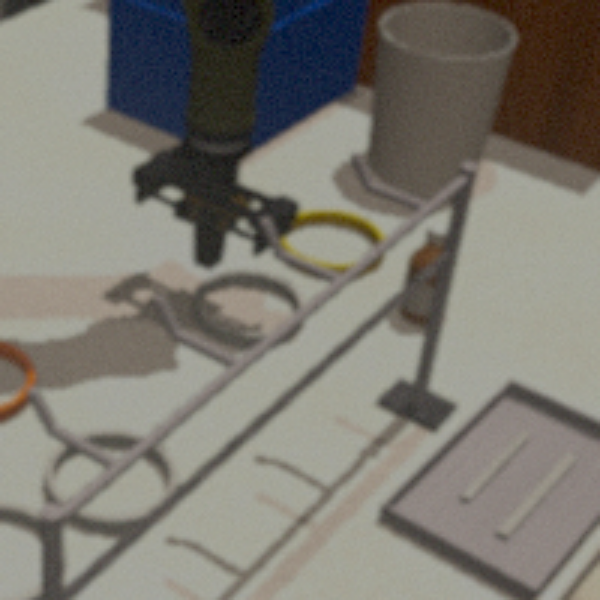

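Run:
```python
from h import *
K,E=cam("scene");s,M=tool();p=s["tool_pos"]
print(s["tool_pos"],s["opening"])
for dz in [.008,0,-.011,.01,.02,.03]: print(dz,proj(p+[0,0,dz],K,E).round(1))
sc=vision.snapshot("scene");u=proj(p,K,E)[0].astype(int)
c=sc[u[1]-50:u[1]+40,u[0]-45:u[0]+75];c=cv2.resize(c,None,fx=6.5,fy=6.5,interpolation=cv2.INTER_CUBIC)
cv2.circle(c,(int(45*6.5),int(50*6.5)),3,(0,0,255),-1)
q=proj(p+[0,0,-.011],K,E)[0]-u+[45,50];cv2.circle(c,tuple((q*6.5).astype(int)),3,(0,255,0),-1)
th=np.linspace(0,2*np.pi,60)
for z in [0,.02]:
  for R_ in [.058,.066]:
    P=np.c_[.4905+R_*np.cos(th),.3545+R_*np.sin(th),np.full(60,z)];Q=(proj(P,K,E)-u+[45,50])*6.5
    cv2.polylines(c,[Q.astype(np.int32)],True,(255,0,0) if z==0 else (255,0,255),1)
cv2.imwrite("pics/g.png",c)
```

```text
[0.42904043 0.35207017 0.03526675] 0.005471603846959124
0.008 [[368.8 218.4]]
0 [[368.7 220.3]]
-0.011 [[368.5 222.8]]
0.01 [[368.9 218. ]]
0.02 [[369.1 215.6]]
0.03 [[369.3 213.2]]
```

View pics/g.png

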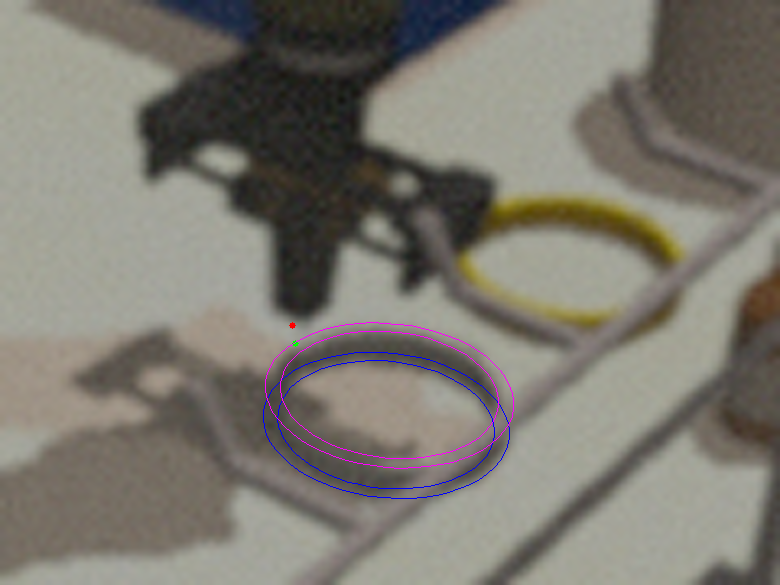

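The jaws shut just above the band. The scene view shows the fingertips about 15–18 mm higher than the nominal figure, while the hoop still lies at its fitted place. I'll go down again in small steps, feeling for the counter.

Emit:
send_rows --series '[{"delta_pos":[0,0,0],"turn":0,"jaw":0.7},{"delta_pos":[0,0,0],"turn":0,"jaw":0.7},{"delta_pos":[0,0,0],"turn":0,"jaw":0.7},{"delta_pos":[0,0,1],"turn":0,"jaw":0.7},{"delta_pos":[0,0,2],"turn":0,"jaw":0.7},{"delta_pos":[0,0,2.2],"turn":0,"jaw":0.7},{"delta_pos":[0,0,2.2],"turn":0,"jaw":0.7}]'

```text
clock: 4.32
tool_pos: [0.4283, 0.3514, 0.0118]
eef_rot: [1.0, 0.017, -0.001, 0.001]
contact_force: [-0.6, -0.4, 0.3]
opening: 0.303
```

Emit:
send_rows --series '[{"delta_pos":[0,0,0.2],"turn":0,"jaw":0.7},{"delta_pos":[0,0,0.3],"turn":0,"jaw":0.7},{"delta_pos":[0,0,0.3],"turn":0,"jaw":0.7}]'

```text
clock: 4.57
tool_pos: [0.4291, 0.352, 0.0101]
eef_rot: [1.0, 0.017, -0.0, -0.0]
contact_force: [0.1, -0.3, 0.2]
opening: 0.297
```

Emit:
send_rows --series '[{"delta_pos":[0,0,0.2],"turn":0,"jaw":0.7},{"delta_pos":[0,0,0.3],"turn":0,"jaw":0.7},{"delta_pos":[0,0,0.3],"turn":0,"jaw":0.7}]'

```text
clock: 4.82
tool_pos: [0.4291, 0.352, 0.0071]
eef_rot: [1.0, 0.017, -0.0, -0.0]
contact_force: [0.5, 0.5, 0.4]
opening: 0.301
```

Emit:
send_rows --series '[{"delta_pos":[0,0,0.2],"turn":0,"jaw":0.7},{"delta_pos":[0,0,0.4],"turn":0,"jaw":0.7},{"delta_pos":[0,0,0.4],"turn":0,"jaw":0.7}]'

```text
clock: 5.07
tool_pos: [0.429, 0.3519, 0.0028]
eef_rot: [1.0, 0.017, -0.0, 0.0]
contact_force: [-0.3, 0.3, -1.1]
opening: 0.3
```

Run:
```python
from h import *
go([.4285,.352,0])
cv2.imwrite("pics/h1.png",vision.snapshot("wrist"))
K,E=cam("scene");s,M=tool();p=s["tool_pos"]
sc=vision.snapshot("scene");u=proj(p,K,E)[0].astype(int)
c=sc[u[1]-50:u[1]+40,u[0]-45:u[0]+75];c=cv2.resize(c,None,fx=6.5,fy=6.5,interpolation=cv2.INTER_CUBIC);cv2.imwrite("pics/h2.png",c)
```

```text
t 5.07 tcp [0.429  0.3519 0.0028] yaw 1.9 q7 -0.6 open 0.3 F [-0.3  0.3 -1.1]
delta cm [-0.05 -0.01  0.28] turn None
```

View pics/h1.png

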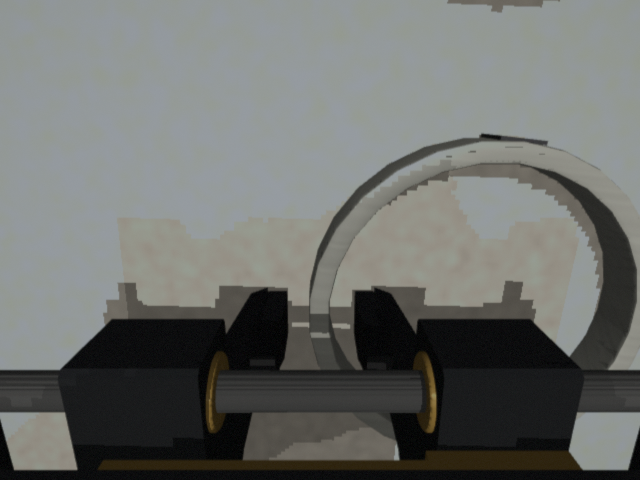

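View pics/h2.png

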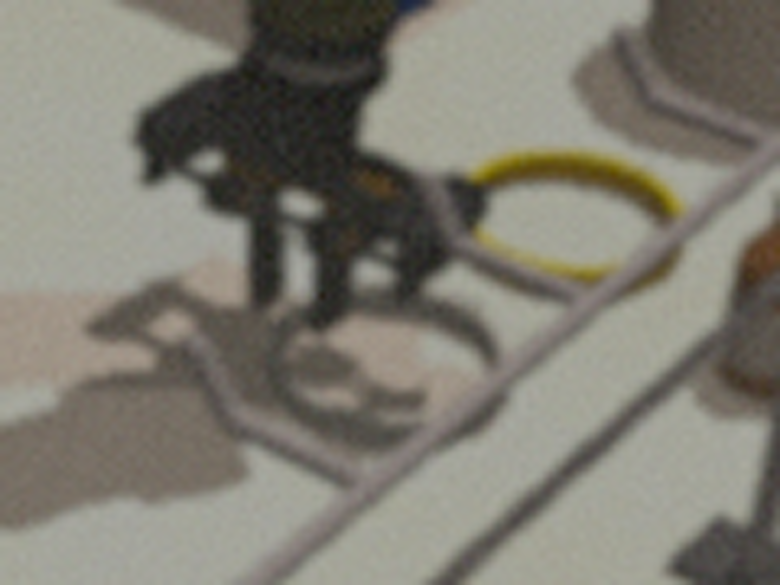

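Emit:
send_rows --series '[{"delta_pos":[0,0,0.2],"turn":0,"jaw":0.7},{"delta_pos":[0,0,0.4],"turn":0,"jaw":0.7},{"delta_pos":[0,0,0.4],"turn":0,"jaw":0.7}]'

```text
clock: 5.42
tool_pos: [0.4289, 0.352, -0.0012]
eef_rot: [1.0, 0.017, -0.0, 0.0]
contact_force: [-0.3, -0.5, 0.4]
opening: 0.3
```

Emit:
send_rows --series '[{"delta_pos":[0,0,0.1],"turn":0,"jaw":0.7},{"delta_pos":[0,0,0.3],"turn":0,"jaw":0.7},{"delta_pos":[0,0,0.3],"turn":0,"jaw":0.7}]'

```text
clock: 5.67
tool_pos: [0.429, 0.3519, -0.0041]
eef_rot: [1.0, 0.017, -0.0, 0.0]
contact_force: [-0.8, 1.0, -0.2]
opening: 0.305
```

Emit:
send_rows --series '[{"delta_pos":[0,0,0.1],"turn":0,"jaw":0.8},{"delta_pos":[0,0,0.1],"turn":0,"jaw":1},{"delta_pos":[0,0,0.1],"turn":0,"jaw":1},{"delta_pos":[0,0,0.1],"turn":0,"jaw":1},{"delta_pos":[0,0,0.1],"turn":0,"jaw":1},{"delta_pos":[0,0,0.1],"turn":0,"jaw":1},{"delta_pos":[0,0,0.1],"turn":0,"jaw":1},{"delta_pos":[0,0,0.1],"turn":0,"jaw":1}]' --force 40

```text
clock: 6.33
tool_pos: [0.429, 0.352, -0.0048]
eef_rot: [1.0, 0.017, -0.0, -0.0]
contact_force: [0.7, -0.1, -0.3]
opening: 0.095
```

Run:
```python
from h import *
go([.4285,.352,0])
cv2.imwrite("pics/h3.png",vision.snapshot("wrist"))
```

```text
t 6.33 tcp [ 0.429   0.352  -0.0048] yaw 1.9 q7 -0.6 open 0.095 F [ 0.7 -0.1 -0.3]
delta cm [-0.05  0.   -0.48] turn None
```

View pics/h3.png

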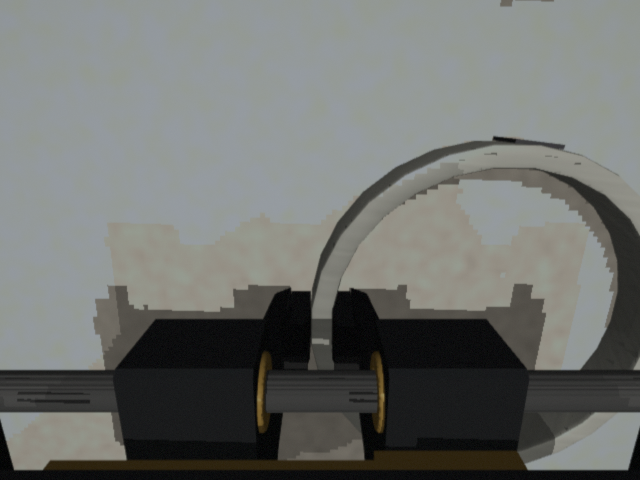

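The hoop is gripped: the opening is 0.095, about 8 mm. The tip offset is noted, so the band bottom is about 5 mm above the TCP reading. Lifting now.

Emit:
send_rows --series '[{"delta_pos":[0,0,-1.5],"turn":0,"jaw":1},{"delta_pos":[0,0,-5],"turn":0,"jaw":1},{"delta_pos":[0,1,-9],"turn":0,"jaw":1},{"delta_pos":[0,3,-13],"turn":0,"jaw":1},{"delta_pos":[0,5,-17],"turn":0,"jaw":1},{"delta_pos":[0,7,-21],"turn":0,"jaw":1},{"delta_pos":[0,8,-25],"turn":0,"jaw":1},{"delta_pos":[0,9,-28],"turn":0,"jaw":1}]'

```text
clock: 7.05
tool_pos: [0.4317, 0.2605, 0.2771]
eef_rot: [1.0, 0.016, -0.0, 0.0]
contact_force: [0.9, 0.6, -1.2]
opening: 0.091
```

Emit:
send_rows --series '[{"delta_pos":[0,0,-3],"turn":0,"jaw":1},{"delta_pos":[0,0,-6],"turn":0,"jaw":1},{"delta_pos":[0,0,-6.5],"turn":0,"jaw":1},{"delta_pos":[0,0,-6.5],"turn":0,"jaw":1}]'

```text
clock: 7.38
tool_pos: [0.4329, 0.2625, 0.3419]
eef_rot: [1.0, 0.017, 0.002, -0.001]
contact_force: [-0.4, -0.1, -1.7]
opening: 0.088
```

Run:
```python
from h import *
go([.564,.262,.34],2)
cv2.imwrite("pics/i1.png",vision.snapshot("wrist"))
sc=vision.snapshot("scene");cv2.imwrite("pics/i2.png",cv2.resize(sc[80:290,300:520],(800,764),interpolation=cv2.INTER_CUBIC)[:600])
```

```text
t 7.38 tcp [0.4329 0.2625 0.3419] yaw 1.9 q7 -0.53 open 0.088 F [-0.4 -0.1 -1.7]
delta cm [13.1   0.49  0.24] turn -0.1
```

View pics/i1.png

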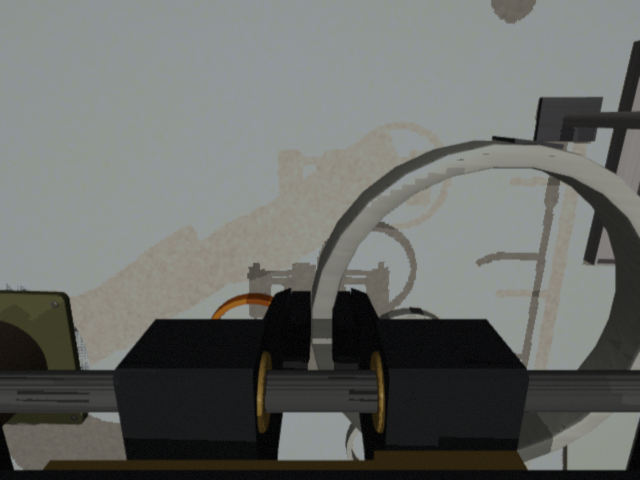

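View pics/i2.png

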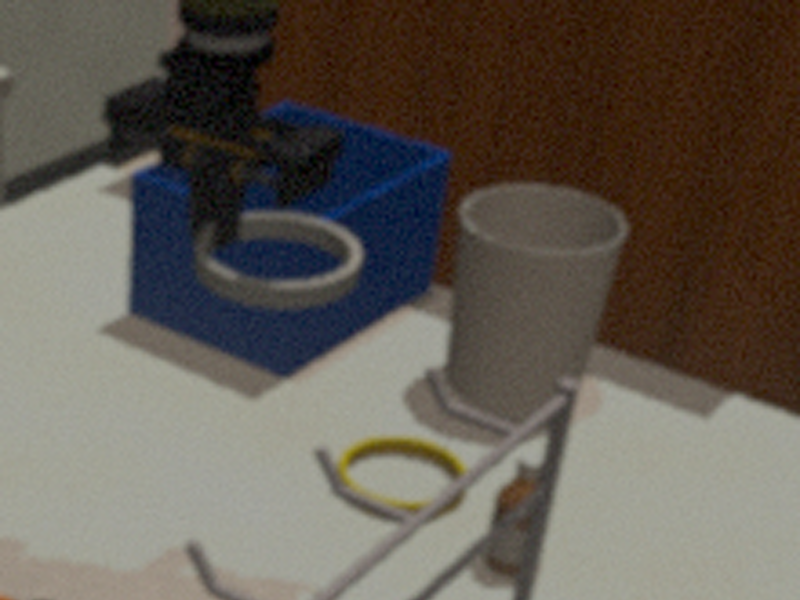

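```bash
cat >> h.py <<'E'
def overlay(camn,fn,box,k,hoopb=.0048,hooks=True):
    s,M=tool();p=s["tool_pos"];K,E=cam(camn);im=vision.snapshot(camn);x0,x1,y0,y1=box
    c=cv2.resize(im[y0:y1,x0:x1],None,fx=k,fy=k,interpolation=cv2.INTER_CUBIC)
    f=lambda P:((proj(P,K,E)-[x0,y0]+.5)*k).astype(np.int32)
    th=np.linspace(0,2*np.pi,60);ctr=p+M[:,0]*np.sign(M[0,0])*.062
    if hoopb is not None:
      for z in (0,.02):
        P=np.c_[ctr[0]+.066*np.cos(th),ctr[1]+.066*np.sin(th),np.full(60,p[2]+hoopb+z)]
        cv2.polylines(c,[f(P)],True,(255,0,255) if z else (255,0,0),1)
    if hooks:
      for i in range(4):
        h=hook(i+1);u=np.array([np.cos(YAW),np.sin(YAW),0])
        P=np.array([h+u*.04,h-u*.022,h-u*.04+[0,0,.024]]);P[:,2]-=.002
        cv2.polylines(c,[f(P)],False,(0,255,0),1)
    cv2.imwrite(fn,c)
YAW=np.radians(2.0)
def hook(i): return np.array([.694,-.184,.29])+(i-1)*.15*np.array([-np.sin(YAW),np.cos(YAW),0])
E
python3 - <<'E'
from h import *
overlay("scene","pics/j1.png",(300,500,80,270),3.15)
overlay("top","pics/j2.png",(160,440,130,330),2.8)
E
```

```text
(no output)
```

View pics/j1.png

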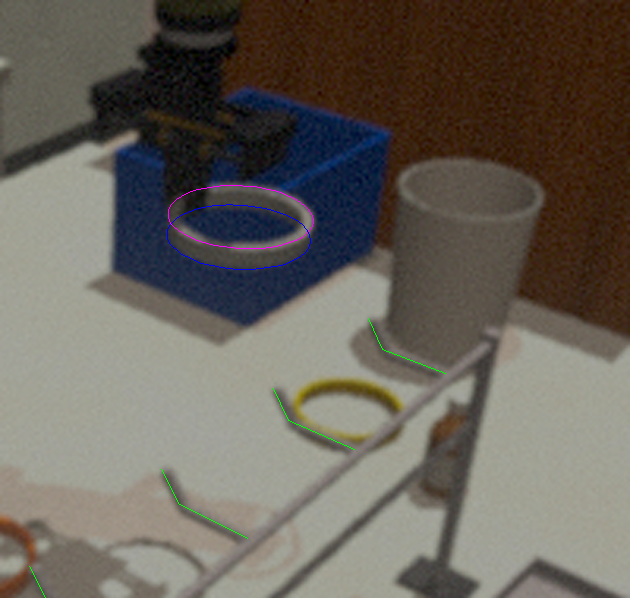

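View pics/j2.png

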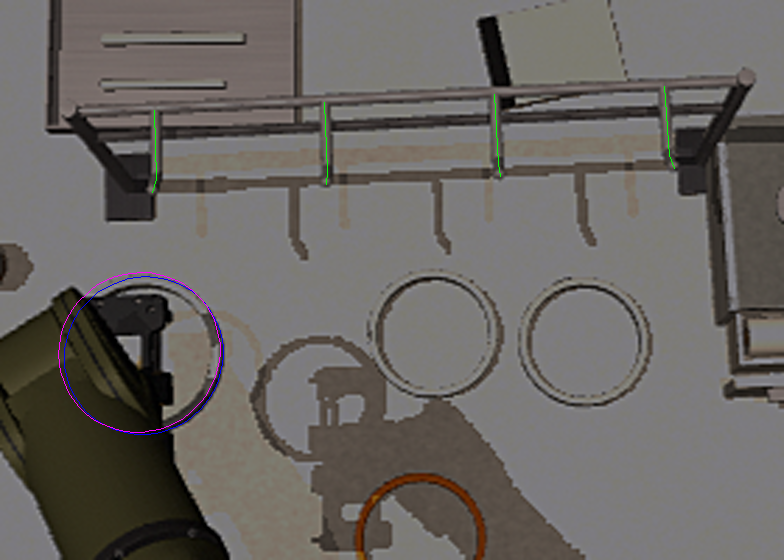

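Emit:
send_rows --series '[{"delta_pos":[1,0,0.2],"turn":0,"jaw":1},{"delta_pos":[3.5,0.2,0.2],"turn":0,"jaw":1},{"delta_pos":[6.5,0.4,0.2],"turn":0,"jaw":1},{"delta_pos":[9.5,0.5,0.2],"turn":0,"jaw":1},{"delta_pos":[12,0.5,0.2],"turn":0,"jaw":1},{"delta_pos":[13.1,0.5,0.2],"turn":0,"jaw":1},{"delta_pos":[13.1,0.5,0.2],"turn":0,"jaw":1},{"delta_pos":[13.1,0.5,0.2],"turn":0,"jaw":1}]'

```text
clock: 8.25
tool_pos: [0.5632, 0.261, 0.3364]
eef_rot: [1.0, 0.017, -0.001, 0.001]
contact_force: [0.2, -0.5, -0.7]
opening: 0.09
```

Run:
```python
from h import *
go([.564,.262,.29],2)
overlay("scene","pics/k1.png",(380,500,130,250),5)
overlay("top","pics/k2.png",(160,300,130,260),4.5)
```

```text
t 8.25 tcp [0.5632 0.261  0.3364] yaw 1.9 q7 -0.4 open 0.09 F [ 0.2 -0.5 -0.7]
delta cm [ 0.1  -0.1   4.64] turn -0.1
```

View pics/k1.png

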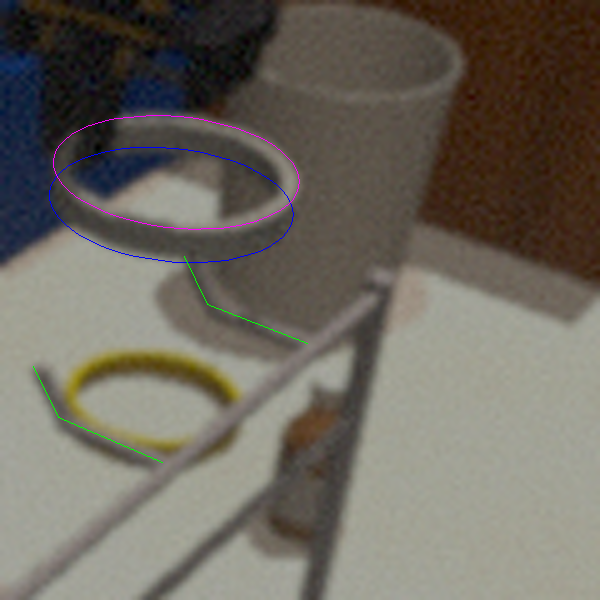

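View pics/k2.png

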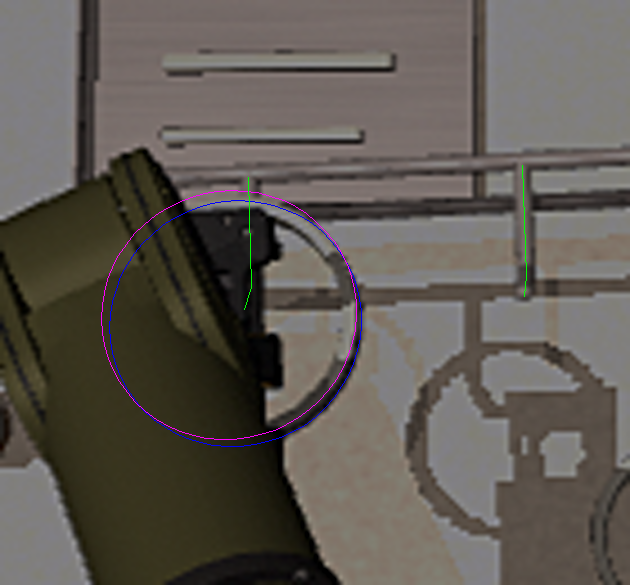

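The hoop sits above hook 4 as modelled. Lowering it.

Emit:
send_rows --series '[{"delta_pos":[0.1,-0.2,1.5],"turn":0,"jaw":1},{"delta_pos":[0.1,-0.2,3],"turn":0,"jaw":1},{"delta_pos":[0.1,-0.2,4.2],"turn":0,"jaw":1},{"delta_pos":[0.1,-0.2,4.6],"turn":0,"jaw":1},{"delta_pos":[0.1,-0.2,4.6],"turn":0,"jaw":1}]'

```text
clock: 8.77
tool_pos: [0.5626, 0.2636, 0.2913]
eef_rot: [1.0, 0.017, -0.001, 0.0]
contact_force: [0.2, 0.5, -1.4]
opening: 0.087
```

Emit:
send_rows --series '[{"delta_pos":[0,0,0.2],"turn":0,"jaw":1},{"delta_pos":[0,0,0.2],"turn":0,"jaw":1},{"delta_pos":[0,0,0.2],"turn":0,"jaw":1}]'

```text
clock: 9.02
tool_pos: [0.5644, 0.2637, 0.291]
eef_rot: [1.0, 0.017, 0.001, -0.0]
contact_force: [-0.4, -0.4, -1.5]
opening: 0.09
```

Run:
```python
from h import *
go([.564,.262,.29],2)
overlay("scene","pics/l1.png",(380,500,130,250),5)
```

```text
t 9.02 tcp [0.5644 0.2637 0.291 ] yaw 1.9 q7 -0.4 open 0.09 F [-0.4 -0.4 -1.5]
delta cm [-0.05  0.17  0.1 ] turn -0.1
```

View pics/l1.png

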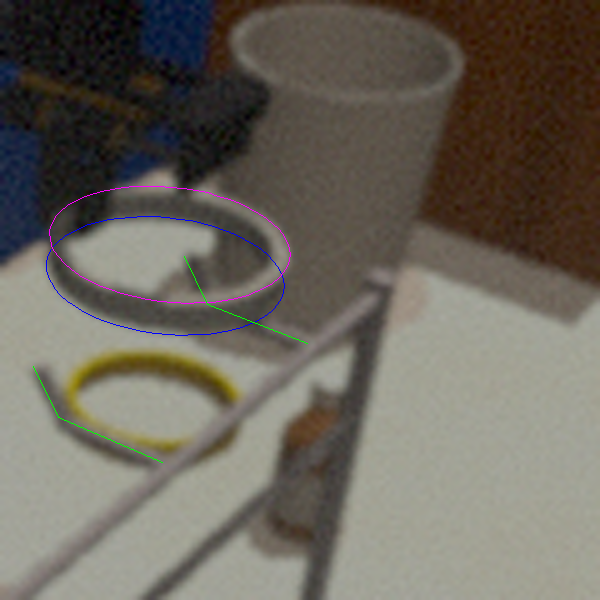

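Emit:
send_rows --series '[{"delta_pos":[0,0,0.2],"turn":0,"jaw":1},{"delta_pos":[0,0,0.3],"turn":0,"jaw":1},{"delta_pos":[0,0,0.3],"turn":0,"jaw":1}]'

```text
clock: 9.32
tool_pos: [0.564, 0.2635, 0.287]
eef_rot: [1.0, 0.017, -0.0, 0.0]
contact_force: [-0.0, -0.2, -2.0]
opening: 0.089
```

Emit:
send_rows --series '[{"delta_pos":[0,0,0.1],"turn":0,"jaw":1},{"delta_pos":[0,0,0.2],"turn":0,"jaw":1},{"delta_pos":[0,0,0.2],"turn":0,"jaw":1}]'

```text
clock: 9.57
tool_pos: [0.5642, 0.2635, 0.285]
eef_rot: [1.0, 0.017, 0.0, -0.0]
contact_force: [-1.2, 0.3, -0.4]
opening: 0.093
```

Emit:
send_rows --series '[{"delta_pos":[0,0,0.1],"turn":0,"jaw":1},{"delta_pos":[0,0,0.2],"turn":0,"jaw":1},{"delta_pos":[0,0,0.2],"turn":0,"jaw":1}]'

```text
clock: 9.82
tool_pos: [0.5642, 0.2636, 0.2832]
eef_rot: [1.0, 0.017, 0.0, -0.0]
contact_force: [-0.6, 1.1, -0.6]
opening: 0.09
```

Emit:
send_rows --series '[{"delta_pos":[0,0,0.1],"turn":0,"jaw":1},{"delta_pos":[0,0,0.2],"turn":0,"jaw":1},{"delta_pos":[0,0,0.2],"turn":0,"jaw":1}]'

```text
clock: 10.07
tool_pos: [0.5642, 0.2636, 0.2812]
eef_rot: [1.0, 0.017, 0.0, -0.0]
contact_force: [-1.1, -0.4, 1.3]
opening: 0.091
```

Contact is felt: the vertical force went from -1.5 to +1.3 N. Releasing.

Emit:
send_rows --series '[{"delta_pos":[0,0,0],"turn":0,"jaw":0.6},{"delta_pos":[0,0,0],"turn":0,"jaw":0.5},{"delta_pos":[0,0,0],"turn":0,"jaw":0.5},{"delta_pos":[0,0,0],"turn":0,"jaw":0.5},{"delta_pos":[0,0,0],"turn":0,"jaw":0.5},{"delta_pos":[0,0,0],"turn":0,"jaw":0.5}]'

```text
clock: 10.57
tool_pos: [0.5642, 0.2635, 0.2811]
eef_rot: [1.0, 0.017, 0.0, -0.0]
contact_force: [0.1, -0.1, -0.7]
opening: 0.496
```

Run:
```python
from h import *
go([.564,.262,.29],2)
overlay("scene","pics/m1.png",(380,500,130,250),5,None,False)
```

```text
t 10.57 tcp [0.5642 0.2635 0.2811] yaw 1.9 q7 -0.4 open 0.496 F [ 0.1 -0.1 -0.7]
delta cm [-0.03  0.15 -0.89] turn -0.1
```

View pics/m1.png

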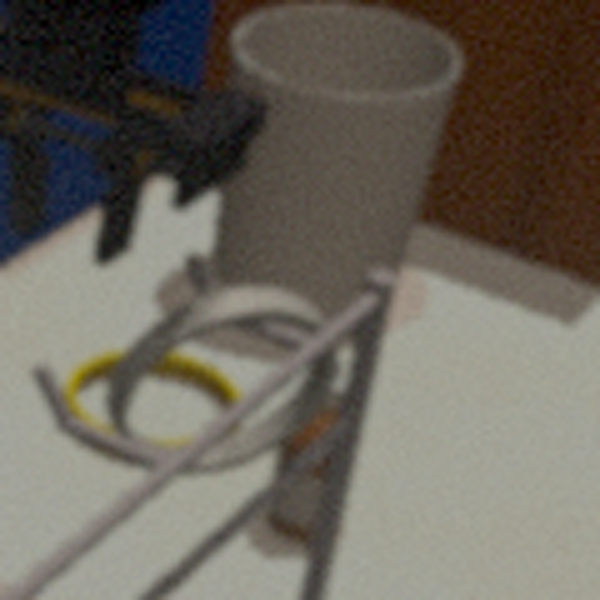

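The hoop hangs on hook 4 and is still swinging. I'll back off and go to the next one.

Emit:
send_rows --series '[{"delta_pos":[0,0,-2],"turn":0,"jaw":0.5},{"delta_pos":[0,0,-4],"turn":0,"jaw":0.5},{"delta_pos":[-3,1,-4],"turn":0,"jaw":0.5},{"delta_pos":[-6,4,-4],"turn":0,"jaw":0.5},{"delta_pos":[-8,8,-3],"turn":0,"jaw":0.5},{"delta_pos":[-9,12,0],"turn":0,"jaw":0.5},{"delta_pos":[-9,16,3],"turn":0,"jaw":0.5},{"delta_pos":[-9,19,6],"turn":0,"jaw":0.5}]'

```text
clock: 11.28
tool_pos: [0.4803, 0.0858, 0.2366]
eef_rot: [1.0, 0.017, 0.002, -0.0]
contact_force: [0.6, 1.0, -0.4]
opening: 0.501
```

Run:
```python
from h import *
im=hoops("top");go([.496,.025,.17],2)
hoops("wrist")
overlay("scene","pics/n1.png",(380,500,130,250),5,None,False)
cv2.imwrite("pics/n2.png",im)
```

```text
top 0.8 [192 178] [243 204] [72. 78. 82.] fit [0.7323 0.3069] R 0.0539
top 0.77 [112 254] [159 301] [29. 92. 97.] fit [0.4824 0.5343] R 0.0666
top 0.75 [303 226] [334 241] [88. 92. 95.] fit [0.5714 0.0228] R 0.0498
top 0.6 [344 228] [390 274] [88. 93. 96.] fit [ 0.5494 -0.1252] R 0.0662
top 0.47 [317 301] [331 335] [ 17.  70. 117.] fit [0.3515 0.0403] R 0.0592
t 11.38 tcp [0.4776 0.0804 0.2335] yaw 1.4 q7 -0.14 open 0.497 F [-0.2 -0.9  0.1]
delta cm [1.75 5.55 6.36] turn -0.6
wrist 0.88 [121 162] [260 295] [ 24.  64. 114.] fit [0.352  0.0433] R 0.0668
wrist 0.82 [338 182] [475 310] [ 96. 103. 102.] fit [0.56   0.0291] R 0.0619
wrist 0.58 [334 412] [422 438] [83. 89. 88.] fit [ 0.5486 -0.1652] R 0.0345
```

View pics/n1.png

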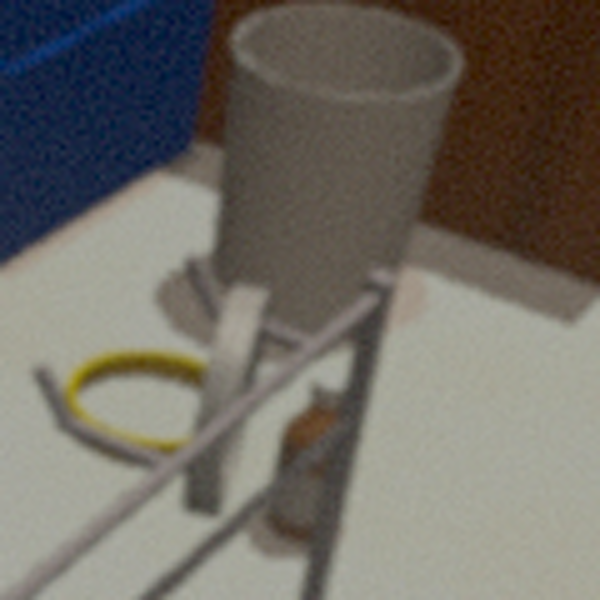

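View pics/n2.png

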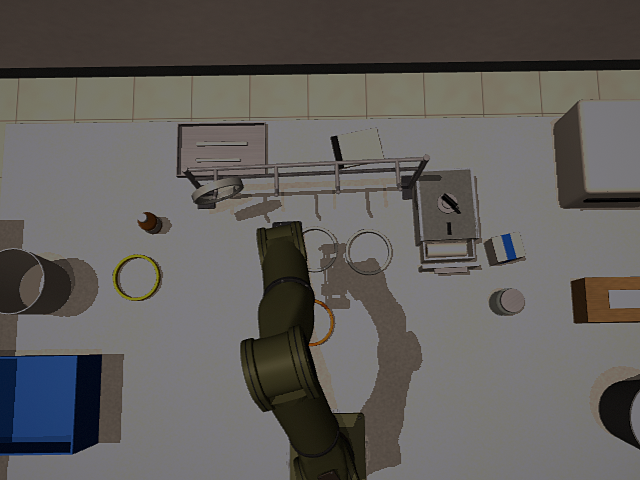

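Hoop 1 hangs on hook 4 at (217,190), slightly twisted. The next grey hoop centres at about (0.559,0.028), and the top and wrist views agree on that. The orange ring is at (190,230) in the wrist view and I'm leaving it alone.

Emit:
send_rows --series '[{"delta_pos":[0.7,2,2],"turn":-0.6,"jaw":0.55},{"delta_pos":[1.5,4,4.5],"turn":-0.6,"jaw":0.55},{"delta_pos":[1.9,5.4,8],"turn":-0.6,"jaw":0.55},{"delta_pos":[1.9,5.4,12],"turn":-0.6,"jaw":0.55},{"delta_pos":[1.9,5.4,16],"turn":-0.6,"jaw":0.55},{"delta_pos":[1.9,5.4,18],"turn":-0.6,"jaw":0.55},{"delta_pos":[1.9,5.4,18],"turn":-0.6,"jaw":0.55}]'

```text
clock: 12.12
tool_pos: [0.5002, 0.036, 0.053]
eef_rot: [1.0, 0.024, -0.002, -0.001]
contact_force: [0.7, 0.1, 0.7]
opening: 0.448
```

Run:
```python
from h import *
im=hoops("wrist");go([.497,.026,-.005],2)
cv2.imwrite("pics/o.png",im)
```

```text
wrist 0.69 [  0 104] [168 317] [ 22.  63. 113.] fit [0.3658 0.0503] R 0.0528
wrist 0.67 [310 154] [569 369] [ 98. 104. 104.] fit [0.5596 0.0306] R 0.0607
wrist 0.59 [297 413] [420 460] [67. 72. 71.] fit [ 0.5291 -0.0734] R 0.0258
t 12.22 tcp [0.5023 0.0355 0.0566] yaw 2.7 q7 -0.01 open 0.448 F [ 0.3 -0.4 -0.1]
delta cm [-0.58  0.93  6.16] turn 0.7
```

View pics/o.png

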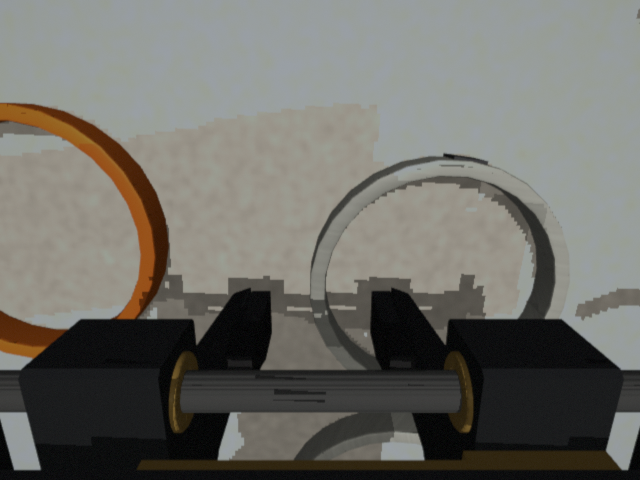

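Run:
```python
from h import *
for i in range(3): vision.snapshot("wrist");go([.497,.026,-.005],2)
```

```text
t 12.27 tcp [0.5028 0.0352 0.0575] yaw 2.6 q7 -0.01 open 0.45 F [ 0.2  0.2 -0.5]
delta cm [-0.64  0.9   6.25] turn 0.6
t 12.32 tcp [0.503  0.035  0.0579] yaw 2.6 q7 -0.01 open 0.451 F [ 1.6  0.7 -0.2]
delta cm [-0.67  0.87  6.29] turn 0.6
t 12.37 tcp [0.503  0.0347 0.0581] yaw 2.6 q7 -0.01 open 0.452 F [-0.5  0.5 -0.4]
delta cm [-0.67  0.85  6.31] turn 0.6
```

Emit:
send_rows --series '[{"delta_pos":[-0.6,0.8,0.5],"turn":0.6,"jaw":0.65},{"delta_pos":[-0.6,0.9,2.5],"turn":0.6,"jaw":0.65},{"delta_pos":[-0.6,0.9,4.5],"turn":0.6,"jaw":0.65},{"delta_pos":[-0.6,0.9,5.7],"turn":0.6,"jaw":0.65},{"delta_pos":[-0.6,0.9,6.2],"turn":0.6,"jaw":0.65},{"delta_pos":[-0.6,0.9,6.2],"turn":0.6,"jaw":0.65}]'

```text
clock: 12.87
tool_pos: [0.4958, 0.0249, -0.0059]
eef_rot: [1.0, 0.017, -0.0, -0.0]
contact_force: [-0.5, 0.4, -0.4]
opening: 0.349
```

Emit:
send_rows --series '[{"delta_pos":[0,0,0],"turn":0,"jaw":0.8},{"delta_pos":[0,0,0],"turn":0,"jaw":1},{"delta_pos":[0,0,0],"turn":0,"jaw":1},{"delta_pos":[0,0,0],"turn":0,"jaw":1},{"delta_pos":[0,0,0],"turn":0,"jaw":1},{"delta_pos":[0,0,0],"turn":0,"jaw":1},{"delta_pos":[0,0,0],"turn":0,"jaw":1}]' --force 40

```text
clock: 13.45
tool_pos: [0.4965, 0.0248, -0.005]
eef_rot: [1.0, 0.017, 0.001, -0.0]
contact_force: [1.0, 0.6, 6.4]
opening: 0.092
```

Run:
```python
from h import *
print(hook(2),hook(1))
go([.575,-.038,.34],2)
cv2.imwrite("pics/o2.png",vision.snapshot("wrist"))
```

```text
[ 0.68876508 -0.03409138  0.29      ] [ 0.694 -0.184  0.29 ]
t 13.45 tcp [ 0.4965  0.0248 -0.005 ] yaw 2.0 q7 0.0 open 0.092 F [1.  0.6 6.4]
delta cm [  7.7    6.54 -34.49] turn -0.0
```

View pics/o2.png

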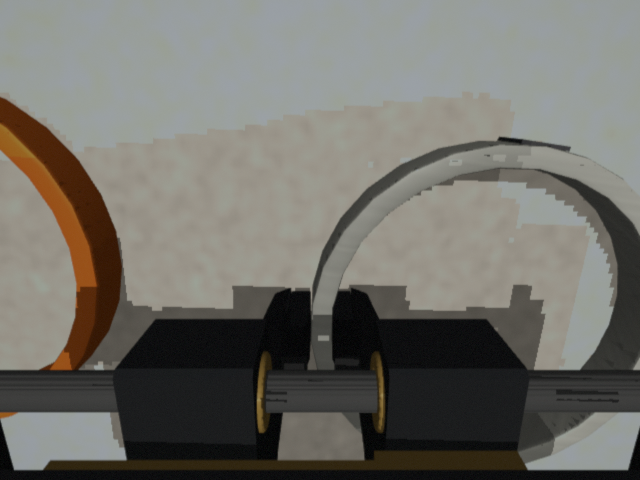

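Emit:
send_rows --series '[{"delta_pos":[0,0,-1.5],"turn":0,"jaw":1},{"delta_pos":[0,0,-5],"turn":0,"jaw":1},{"delta_pos":[-1,0,-9],"turn":0,"jaw":1},{"delta_pos":[-2,1,-13],"turn":0,"jaw":1},{"delta_pos":[-2,3,-17],"turn":0,"jaw":1},{"delta_pos":[-2,4.5,-21],"turn":0,"jaw":1},{"delta_pos":[-2,6,-25],"turn":0,"jaw":1},{"delta_pos":[-2,6.5,-28.5],"turn":0,"jaw":1}]'

```text
clock: 14.17
tool_pos: [0.4763, -0.0433, 0.281]
eef_rot: [1.0, 0.015, -0.001, 0.0]
contact_force: [1.7, -0.8, -2.3]
opening: 0.092
```

Emit:
send_rows --series '[{"delta_pos":[0,0,-3],"turn":0,"jaw":1},{"delta_pos":[0,0,-6],"turn":0,"jaw":1},{"delta_pos":[0,0,-6],"turn":0,"jaw":1},{"delta_pos":[0,0,-6],"turn":0,"jaw":1}]'

```text
clock: 14.5
tool_pos: [0.478, -0.0411, 0.3403]
eef_rot: [1.0, 0.017, 0.001, -0.0]
contact_force: [0.1, -0.0, -1.6]
opening: 0.094
```

Run:
```python
from h import *
go([.575,-.038,.335],2)
overlay("scene","pics/p1.png",(300,500,130,300),4)
overlay("top","pics/p2.png",(230,430,130,300),4)
```

```text
t 14.5 tcp [ 0.478  -0.0411  0.3403] yaw 1.9 q7 0.07 open 0.094 F [ 0.1 -0.  -1.6]
delta cm [9.7  0.02 0.56] turn -0.1
```

View pics/p1.png

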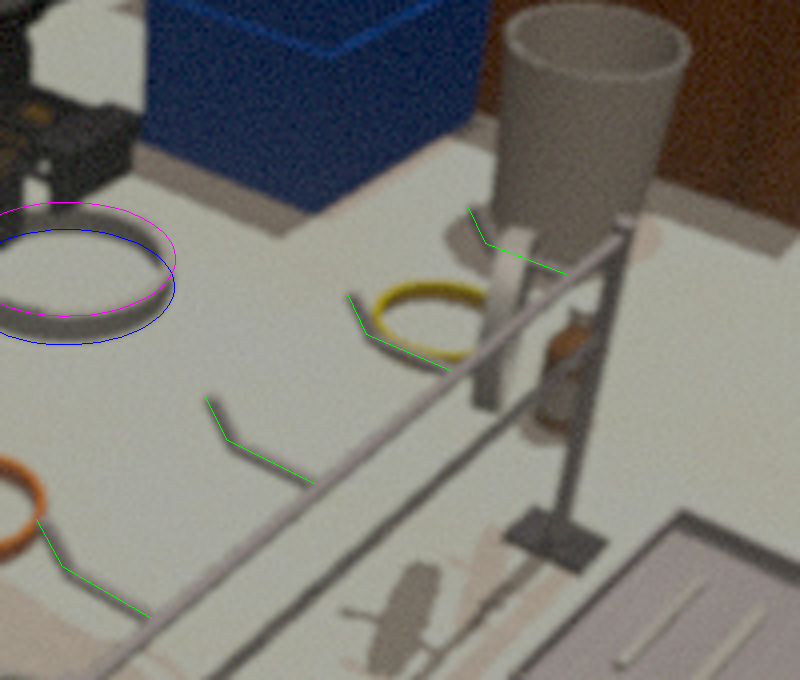

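View pics/p2.png

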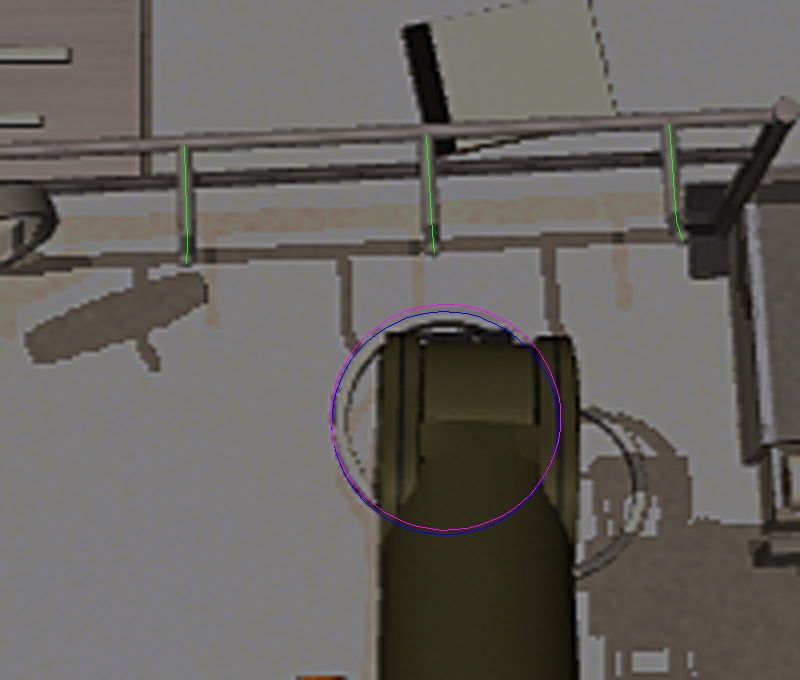

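Hoop 2 is held level, and in the top view hook 2 lies straight ahead of it. Moving it in over the hook.

Emit:
send_rows --series '[{"delta_pos":[1,0,0.3],"turn":0,"jaw":1},{"delta_pos":[3,-0.2,0.3],"turn":0,"jaw":1},{"delta_pos":[6,-0.2,0.3],"turn":0,"jaw":1},{"delta_pos":[8.5,-0.2,0.3],"turn":0,"jaw":1},{"delta_pos":[10,-0.2,0.3],"turn":0,"jaw":1},{"delta_pos":[10.2,-0.2,0.3],"turn":0,"jaw":1},{"delta_pos":[10.2,-0.2,0.3],"turn":0,"jaw":1},{"delta_pos":[10.2,-0.2,0.3],"turn":0,"jaw":1}]'

```text
clock: 15.27
tool_pos: [0.5787, -0.0357, 0.3347]
eef_rot: [1.0, 0.017, -0.002, 0.0]
contact_force: [-0.8, -0.3, -1.4]
opening: 0.088
```

Run:
```python
from h import *
go([.58,-.036,.290],2)
overlay("scene","pics/q1.png",(280,420,180,320),5)
```

```text
t 15.27 tcp [ 0.5787 -0.0357  0.3347] yaw 1.9 q7 0.07 open 0.088 F [-0.8 -0.3 -1.4]
delta cm [0.15 0.04 4.47] turn -0.1
```

View pics/q1.png

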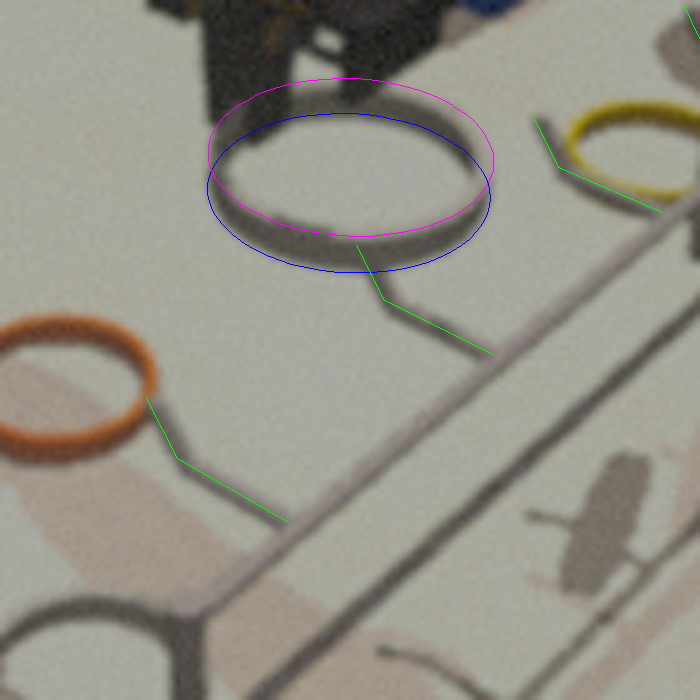

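Emit:
send_rows --series '[{"delta_pos":[0.2,0,1.5],"turn":0,"jaw":1},{"delta_pos":[0.2,0,3],"turn":0,"jaw":1},{"delta_pos":[0.2,0,4.3],"turn":0,"jaw":1},{"delta_pos":[0.2,0,4.7],"turn":0,"jaw":1},{"delta_pos":[0.2,0,4.7],"turn":0,"jaw":1}]'

```text
clock: 15.73
tool_pos: [0.5803, -0.0356, 0.2883]
eef_rot: [1.0, 0.017, -0.001, -0.0]
contact_force: [-0.3, -0.1, -1.1]
opening: 0.095
```

Emit:
send_rows --series '[{"delta_pos":[0,0,0.2],"turn":0,"jaw":1},{"delta_pos":[0,0,0.3],"turn":0,"jaw":1},{"delta_pos":[0,0,0.3],"turn":0,"jaw":1}]'

```text
clock: 15.98
tool_pos: [0.582, -0.0355, 0.2867]
eef_rot: [1.0, 0.017, 0.001, -0.0]
contact_force: [-0.0, 0.9, -1.6]
opening: 0.093
```

Emit:
send_rows --series '[{"delta_pos":[0,0,0.1],"turn":0,"jaw":1},{"delta_pos":[0,0,0.2],"turn":0,"jaw":1},{"delta_pos":[0,0,0.2],"turn":0,"jaw":1}]'

```text
clock: 16.23
tool_pos: [0.582, -0.0355, 0.2844]
eef_rot: [1.0, 0.017, 0.0, -0.0]
contact_force: [-0.1, 0.5, -0.2]
opening: 0.089
```

Emit:
send_rows --series '[{"delta_pos":[0,0,0.1],"turn":0,"jaw":1},{"delta_pos":[0,0,0.3],"turn":0,"jaw":1},{"delta_pos":[0,0,0.3],"turn":0,"jaw":1}]'

```text
clock: 16.48
tool_pos: [0.5819, -0.0355, 0.2811]
eef_rot: [1.0, 0.017, 0.0, -0.0]
contact_force: [-0.8, -0.3, 1.1]
opening: 0.091
```

Run:
```python
from h import *
go([.58,-.036,.290],2)
overlay("scene","pics/q2.png",(280,420,180,320),5,None,False)
```

```text
t 16.48 tcp [ 0.5819 -0.0355  0.2811] yaw 1.9 q7 0.08 open 0.091 F [-0.8 -0.3  1.1]
delta cm [-0.19  0.04 -0.89] turn -0.1
```

View pics/q2.png

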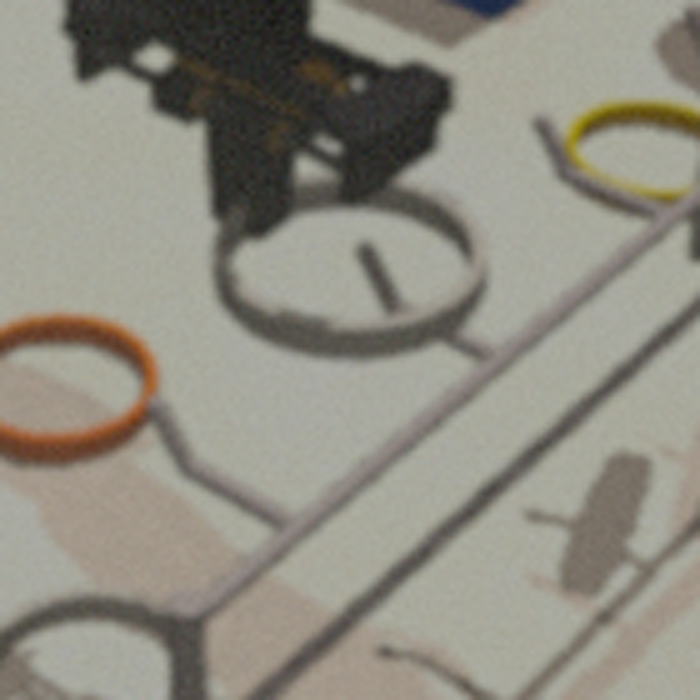

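The hook tip stands inside the hoop at (372,265) and the far rim rests on the level bar. Releasing.

Emit:
send_rows --series '[{"delta_pos":[0,0,0],"turn":0,"jaw":0.6},{"delta_pos":[0,0,0],"turn":0,"jaw":0.5},{"delta_pos":[0,0,0],"turn":0,"jaw":0.5},{"delta_pos":[0,0,0],"turn":0,"jaw":0.5},{"delta_pos":[0,0,0],"turn":0,"jaw":0.5},{"delta_pos":[0,0,0],"turn":0,"jaw":0.5}]'

```text
clock: 17.03
tool_pos: [0.5818, -0.0355, 0.2811]
eef_rot: [1.0, 0.017, -0.0, -0.0]
contact_force: [0.1, 0.1, -0.5]
opening: 0.494
```

Emit:
send_rows --series '[{"delta_pos":[0,0,-2],"turn":0,"jaw":0.5},{"delta_pos":[0,0,-4],"turn":0,"jaw":0.5},{"delta_pos":[-3,0,-4],"turn":0,"jaw":0.5},{"delta_pos":[-6,3,-3],"turn":0,"jaw":0.5},{"delta_pos":[-8.5,6,0],"turn":0,"jaw":0.5},{"delta_pos":[-9,7,4],"turn":0,"jaw":0.5},{"delta_pos":[-9,8,7],"turn":0,"jaw":0.5},{"delta_pos":[-9,8,7],"turn":0,"jaw":0.5}]'

```text
clock: 17.7
tool_pos: [0.4895, -0.1207, 0.2063]
eef_rot: [1.0, 0.015, -0.006, -0.0]
contact_force: [-0.1, 0.1, 0.5]
opening: 0.499
```

Run:
```python
from h import *
overlay("scene","pics/r1.png",(260,500,160,320),3.3,None,False)
im=hoops("top");hoops("wrist");go([.487,-.128,.06],2)
cv2.imwrite("pics/r2.png",im)
```

```text
top 0.91 [310 174] [361 198] [74. 81. 86.] fit [ 0.7413 -0.037 ] R 0.0548
top 0.78 [287 312] [300 342] [ 15.  80. 127.] fit [0.349  0.0463] R 0.0579
top 0.71 [112 255] [159 300] [27. 91. 97.] fit [0.4828 0.5339] R 0.062
top 0.55 [193 176] [244 204] [74. 80. 85.] fit [0.7337 0.3031] R 0.0546
top 0.45 [345 230] [361 271] [ 95. 101. 106.] fit [ 0.5482 -0.123 ] R 0.0597
wrist 0.94 [53  0] [229  83] [ 28.  66. 108.] fit [0.3536 0.0397] R 0.0604
wrist 0.73 [307 138] [456 284] [ 98. 104. 104.] fit [ 0.5506 -0.126 ] R 0.0662
t 17.95 tcp [ 0.4967 -0.1175  0.2132] yaw 2.0 q7 0.25 open 0.502 F [ 0.   0.  -0.1]
delta cm [-1.07  1.01 15.31] turn 0.0
```

View pics/r1.png

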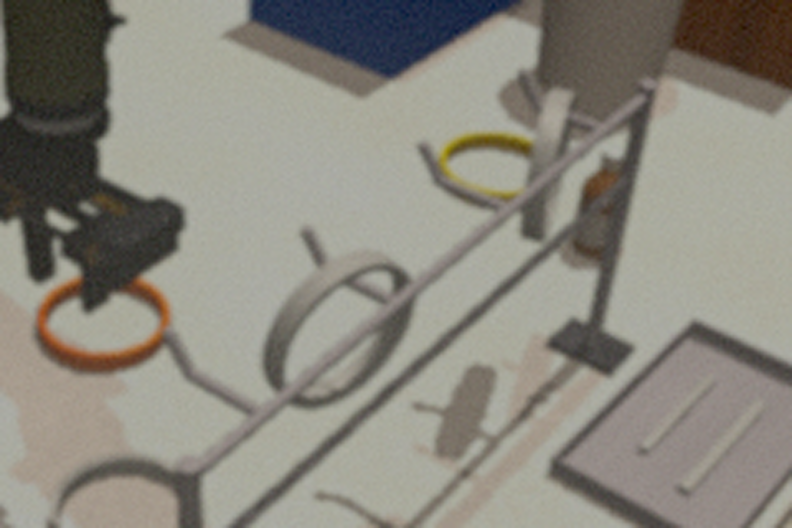

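View pics/r2.png

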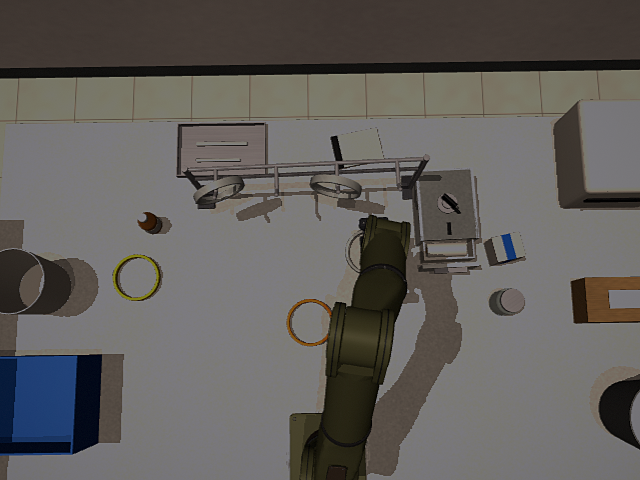

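Two hoops hang, on hook 4 and hook 2. The third grey hoop centres at (0.5506,-0.126), with a wrist fit radius of 66 mm. Descending on it.

Emit:
send_rows --series '[{"delta_pos":[-0.4,0.5,2],"turn":0,"jaw":0.55},{"delta_pos":[-0.8,1,6],"turn":0,"jaw":0.6},{"delta_pos":[-0.8,1,10],"turn":0,"jaw":0.6},{"delta_pos":[-0.8,1,14],"turn":0,"jaw":0.6},{"delta_pos":[-0.8,1,17],"turn":0,"jaw":0.6},{"delta_pos":[-0.8,1,18],"turn":0,"jaw":0.6},{"delta_pos":[-0.8,1,18],"turn":0,"jaw":0.6},{"delta_pos":[-0.8,1,18],"turn":0,"jaw":0.6}]'

```text
clock: 18.62
tool_pos: [0.4884, -0.1285, 0.0325]
eef_rot: [1.0, 0.017, 0.001, 0.0]
contact_force: [0.2, 0.2, 1.0]
opening: 0.398
```

Run:
```python
from h import *
im=hoops("wrist");cv2.imwrite("pics/s.png",im)
for i in range(2): vision.snapshot("top")
go([.4886,-.128,-.004],2)
```

```text
wrist 0.69 [312 134] [607 369] [ 95. 101. 101.] fit [ 0.5499 -0.1238] R 0.0613
wrist 0.68 [0 0] [79 23] [ 9. 30. 60.] fit [ 0.3764 -0.0184] R 0.0102
t 18.82 tcp [ 0.4884 -0.129   0.0331] yaw 1.9 q7 0.28 open 0.403 F [-0.2  0.2 -0.5]
delta cm [ 0.01 -0.1   3.71] turn -0.1
```

View pics/s.png

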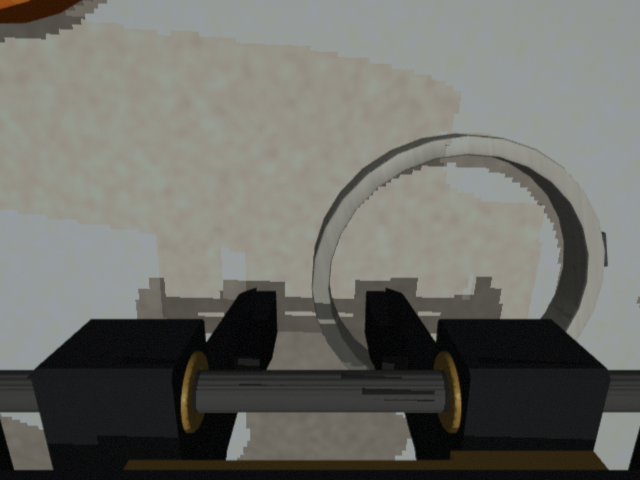

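Emit:
send_rows --series '[{"delta_pos":[0,-0.1,1.5],"turn":0,"jaw":0.65},{"delta_pos":[0,-0.1,3],"turn":0,"jaw":0.65},{"delta_pos":[0,-0.1,3.7],"turn":0,"jaw":0.65},{"delta_pos":[0,-0.1,3.7],"turn":0,"jaw":0.65}]'

```text
clock: 19.15
tool_pos: [0.4867, -0.1277, -0.0061]
eef_rot: [1.0, 0.017, -0.0, -0.0]
contact_force: [-0.9, -0.1, 1.2]
opening: 0.349
```

Emit:
send_rows --series '[{"delta_pos":[0,0,0],"turn":0,"jaw":0.8},{"delta_pos":[0,0,0],"turn":0,"jaw":1},{"delta_pos":[0,0,0],"turn":0,"jaw":1},{"delta_pos":[0,0,0],"turn":0,"jaw":1},{"delta_pos":[0,0,0],"turn":0,"jaw":1},{"delta_pos":[0,0,0],"turn":0,"jaw":1},{"delta_pos":[0,0,0],"turn":0,"jaw":1}]' --force 40

```text
clock: 19.73
tool_pos: [0.4874, -0.128, -0.0052]
eef_rot: [1.0, 0.017, 0.001, 0.0]
contact_force: [0.7, 0.1, 6.1]
opening: 0.085
```

Run:
```python
from h import *
go([.585,-.187,.335],2)
```

```text
t 19.73 tcp [ 0.4874 -0.128  -0.0052] yaw 1.9 q7 0.28 open 0.085 F [0.7 0.1 6.1]
delta cm [  9.61   6.24 -34.  ] turn -0.1
```

Emit:
send_rows --series '[{"delta_pos":[0,0,-1.5],"turn":0,"jaw":1},{"delta_pos":[0,0,-5],"turn":0,"jaw":1},{"delta_pos":[-1,0,-9],"turn":0,"jaw":1},{"delta_pos":[-1,0,-13],"turn":0,"jaw":1},{"delta_pos":[-1,1,-17],"turn":0,"jaw":1},{"delta_pos":[-1,3,-21],"turn":0,"jaw":1},{"delta_pos":[-1,5,-25],"turn":0,"jaw":1},{"delta_pos":[-1,6.2,-28.5],"turn":0,"jaw":1}]'

```text
clock: 20.4
tool_pos: [0.4775, -0.1908, 0.2797]
eef_rot: [1.0, 0.017, -0.001, 0.0]
contact_force: [1.2, -0.6, -3.1]
opening: 0.087
```

Emit:
send_rows --series '[{"delta_pos":[0,0,-3],"turn":0,"jaw":1},{"delta_pos":[0,0,-5.5],"turn":0,"jaw":1},{"delta_pos":[0,0,-5.5],"turn":0,"jaw":1},{"delta_pos":[0,0,-5.5],"turn":0,"jaw":1}]'

```text
clock: 20.73
tool_pos: [0.4789, -0.1896, 0.3335]
eef_rot: [1.0, 0.017, 0.001, 0.0]
contact_force: [-0.1, 0.3, -0.9]
opening: 0.085
```

Run:
```python
from h import *
go([.585,-.187,.335],2)
overlay("scene","pics/t1.png",(180,380,180,350),4)
overlay("top","pics/t2.png",(280,480,130,300),4)
```

```text
t 20.73 tcp [ 0.4789 -0.1896  0.3335] yaw 1.9 q7 0.37 open 0.085 F [-0.1  0.3 -0.9]
delta cm [10.62  0.1  -0.14] turn -0.1
```

View pics/t1.png

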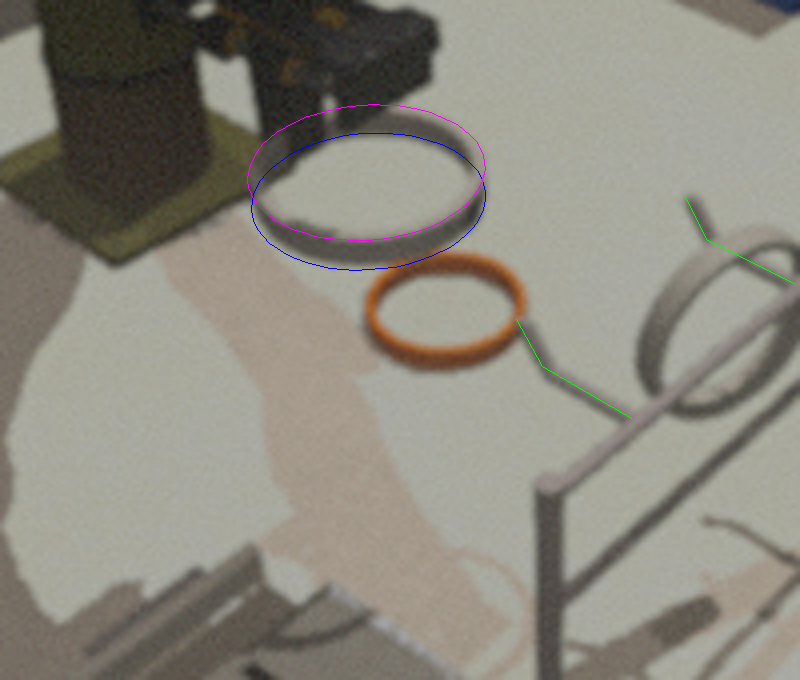

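View pics/t2.png

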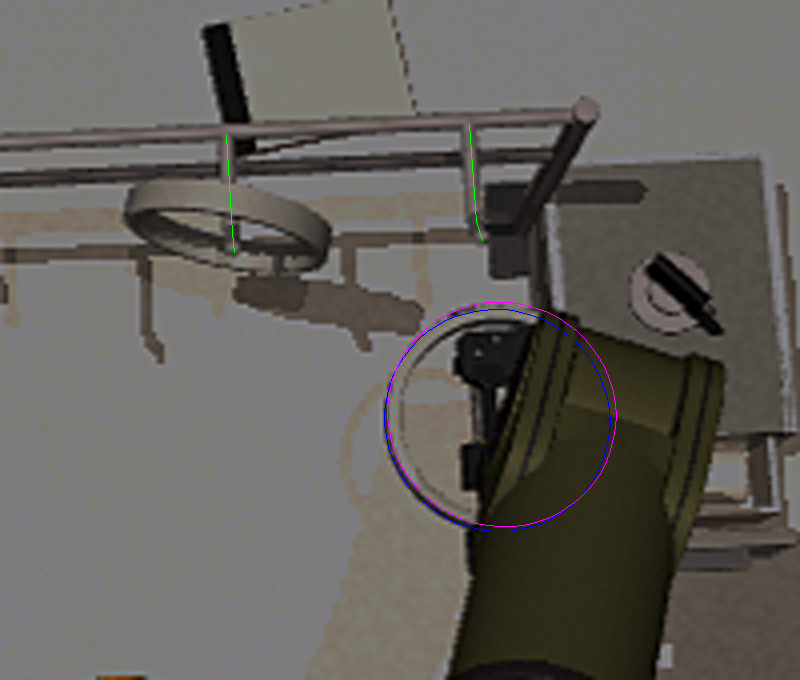

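Emit:
send_rows --series '[{"delta_pos":[1,0,0],"turn":0,"jaw":1},{"delta_pos":[3.5,0,0],"turn":0,"jaw":1},{"delta_pos":[6.5,0,0],"turn":0,"jaw":1},{"delta_pos":[9,0,0],"turn":0,"jaw":1},{"delta_pos":[10.4,0,0],"turn":0,"jaw":1},{"delta_pos":[10.6,0,0],"turn":0,"jaw":1},{"delta_pos":[10.6,0,0],"turn":0,"jaw":1},{"delta_pos":[10.6,0,0],"turn":0,"jaw":1}]'

```text
clock: 21.5
tool_pos: [0.5838, -0.186, 0.3316]
eef_rot: [1.0, 0.017, -0.002, -0.0]
contact_force: [-0.2, 0.1, -1.5]
opening: 0.09
```

Run:
```python
from h import *
go([.585,-.187,.288],2)
overlay("scene","pics/u1.png",(230,390,190,330),4.5)
overlay("top","pics/u2.png",(280,480,130,280),4)
```

```text
t 21.5 tcp [ 0.5838 -0.186   0.3316] yaw 1.9 q7 0.31 open 0.09 F [-0.2  0.1 -1.5]
delta cm [0.13 0.1  4.36] turn -0.1
```

View pics/u1.png

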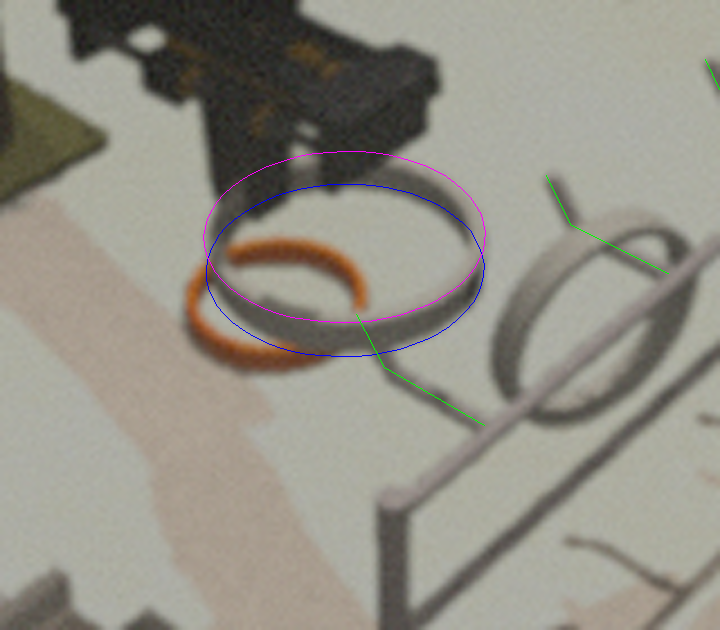

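View pics/u2.png

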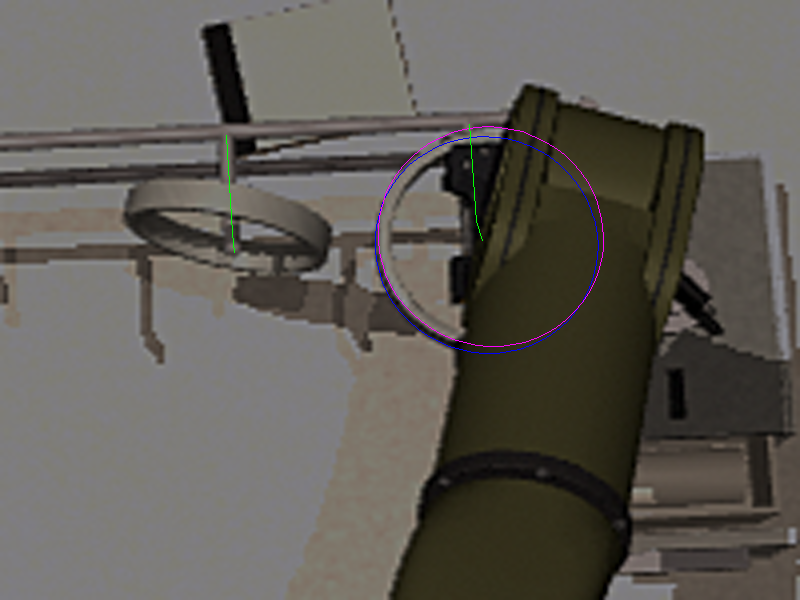

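Hoop 3 is well placed over hook 1 and clear of its neighbour. Lowering it.

Emit:
send_rows --series '[{"delta_pos":[0.1,0,1.5],"turn":0,"jaw":1},{"delta_pos":[0.1,0,3],"turn":0,"jaw":1},{"delta_pos":[0.1,0,4],"turn":0,"jaw":1},{"delta_pos":[0.1,0,4.4],"turn":0,"jaw":1},{"delta_pos":[0.1,0,4.4],"turn":0,"jaw":1}]'

```text
clock: 22.02
tool_pos: [0.5849, -0.1859, 0.288]
eef_rot: [1.0, 0.017, -0.001, -0.0]
contact_force: [0.6, 0.3, -0.7]
opening: 0.087
```

Emit:
send_rows --series '[{"delta_pos":[0,0,0.2],"turn":0,"jaw":1},{"delta_pos":[0,0,0.4],"turn":0,"jaw":1},{"delta_pos":[0,0,0.4],"turn":0,"jaw":1}]'

```text
clock: 22.27
tool_pos: [0.5862, -0.1861, 0.2852]
eef_rot: [1.0, 0.017, 0.001, 0.0]
contact_force: [0.2, -0.5, -1.0]
opening: 0.09
```

Emit:
send_rows --series '[{"delta_pos":[0,0,0.1],"turn":0,"jaw":1},{"delta_pos":[0,0,0.2],"turn":0,"jaw":1},{"delta_pos":[0,0,0.2],"turn":0,"jaw":1}]'

```text
clock: 22.52
tool_pos: [0.5861, -0.1861, 0.2832]
eef_rot: [1.0, 0.017, 0.0, 0.0]
contact_force: [-1.0, 0.1, 0.6]
opening: 0.088
```

Run:
```python
from h import *
go([.585,-.187,.282],2)
overlay("scene","pics/v1.png",(230,390,190,330),4.5,None,False)
```

```text
t 22.52 tcp [ 0.5861 -0.1861  0.2832] yaw 1.9 q7 0.32 open 0.088 F [-1.   0.1  0.6]
delta cm [-0.11  0.09  0.12] turn -0.1
```

View pics/v1.png

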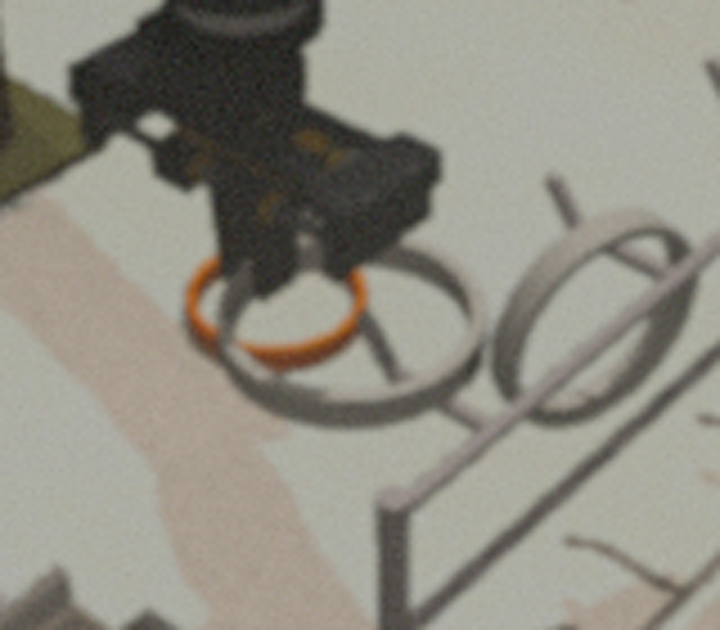

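The hook tip at (378,345) is inside the ring and the rim is on the bar. Releasing, then backing off.

Emit:
send_rows --series '[{"delta_pos":[0,0,0],"turn":0,"jaw":0.6},{"delta_pos":[0,0,0],"turn":0,"jaw":0.5},{"delta_pos":[0,0,0],"turn":0,"jaw":0.5},{"delta_pos":[0,0,0],"turn":0,"jaw":0.5},{"delta_pos":[0,0,0],"turn":0,"jaw":0.5},{"delta_pos":[0,0,0],"turn":0,"jaw":0.5}]'

```text
clock: 23.07
tool_pos: [0.5859, -0.186, 0.2828]
eef_rot: [1.0, 0.017, 0.0, -0.0]
contact_force: [-0.4, 0.8, 0.2]
opening: 0.496
```

Emit:
send_rows --series '[{"delta_pos":[0,0,-2],"turn":0,"jaw":0.5},{"delta_pos":[0,0,-4],"turn":0,"jaw":0.5},{"delta_pos":[-3,0,-4],"turn":0,"jaw":0.6},{"delta_pos":[-6.5,1,-4],"turn":0,"jaw":0.8},{"delta_pos":[-10,3,-4],"turn":0,"jaw":1},{"delta_pos":[-13,6,-3],"turn":0,"jaw":1},{"delta_pos":[-16,9,0],"turn":0,"jaw":1},{"delta_pos":[-18,12,0],"turn":0,"jaw":1}]'

```text
clock: 23.73
tool_pos: [0.4105, -0.3067, 0.2818]
eef_rot: [1.0, 0.018, -0.001, -0.001]
contact_force: [1.1, 0.5, -0.1]
opening: 0.074
```

Run:
```python
from h import *
overlay("scene","pics/w1.png",(220,500,160,340),2.8,None,False)
overlay("top","pics/w2.png",(280,520,140,320),3.3,None,False)
go([.45,-.342,.2],92)
```

```text
t 23.83 tcp [ 0.4061 -0.3144  0.2826] yaw 1.2 q7 0.64 open 0.0 F [0.2 0.2 0.4]
delta cm [4.38 2.83 8.25] turn 89.2
```

View pics/w1.png

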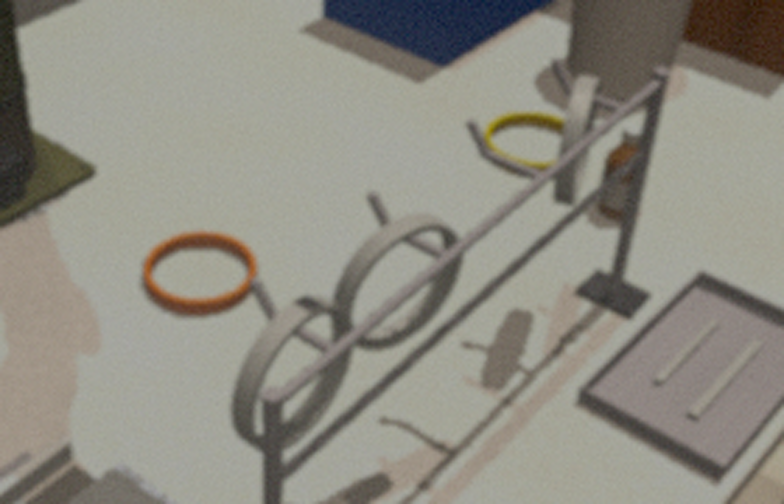

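View pics/w2.png

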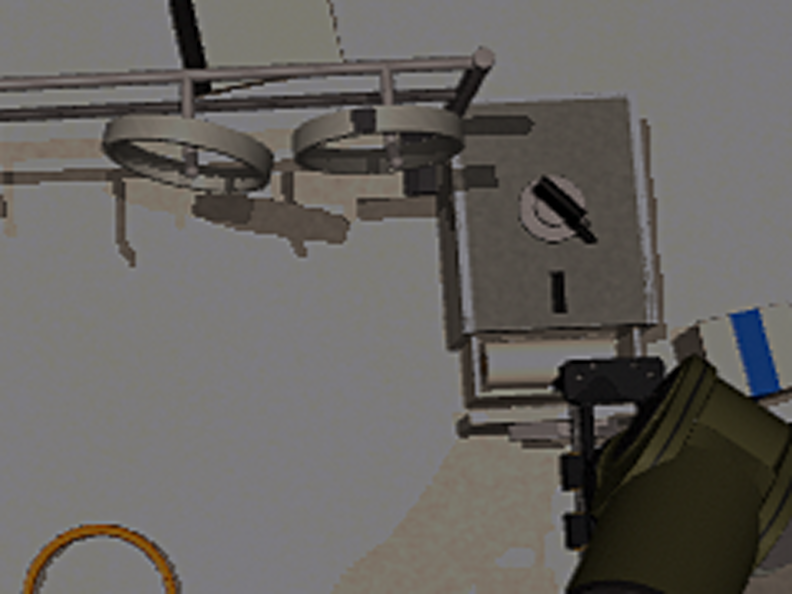

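All three grey hoops hang, on hooks 4, 2 and 1. Now the drawer: turn the closed fingers and come down in front of the lip.

Emit:
send_rows --series '[{"delta_pos":[0,1,0],"turn":7,"jaw":1},{"delta_pos":[0,2,0],"turn":14,"jaw":1},{"delta_pos":[0,3,0],"turn":21,"jaw":1},{"delta_pos":[1,3,0],"turn":28,"jaw":1},{"delta_pos":[1,3,0],"turn":35,"jaw":1},{"delta_pos":[1,3,0],"turn":42,"jaw":1},{"delta_pos":[1,3,0],"turn":49,"jaw":1},{"delta_pos":[1,3,0],"turn":56,"jaw":1}]'

```text
clock: 24.5
tool_pos: [0.4242, -0.3375, 0.2837]
eef_rot: [0.89, -0.457, 0.0, -0.0]
contact_force: [-0.2, -0.1, 0.6]
opening: 0.005
```

Emit:
send_rows --series '[{"delta_pos":[0,0,1],"turn":7,"jaw":1},{"delta_pos":[0,0,2],"turn":14,"jaw":1},{"delta_pos":[0,0,3],"turn":21,"jaw":1},{"delta_pos":[0,0,4],"turn":28,"jaw":1},{"delta_pos":[0,0,5],"turn":33,"jaw":1},{"delta_pos":[0,0,5],"turn":33,"jaw":1},{"delta_pos":[0,0,5],"turn":33,"jaw":1}]'

```text
clock: 25.08
tool_pos: [0.424, -0.3373, 0.2334]
eef_rot: [0.726, -0.688, -0.0, 0.0]
contact_force: [0.4, -0.2, -0.3]
opening: 0.005
```

Run:
```python
from h import *
im=vision.snapshot("wrist");cv2.imwrite("pics/x1.png",im)
vision.snapshot("top");go([.44,-.347,.06],92)
overlay("scene","pics/x2.png",(150,330,270,430),4,None,False)
```

```text
t 25.18 tcp [ 0.4242 -0.338   0.2342] yaw -86.9 q7 -0.51 open 0.008 F [0.6 0.1 0.6]
delta cm [ 0.98 -1.51 17.42] turn 1.1
```

View pics/x1.png

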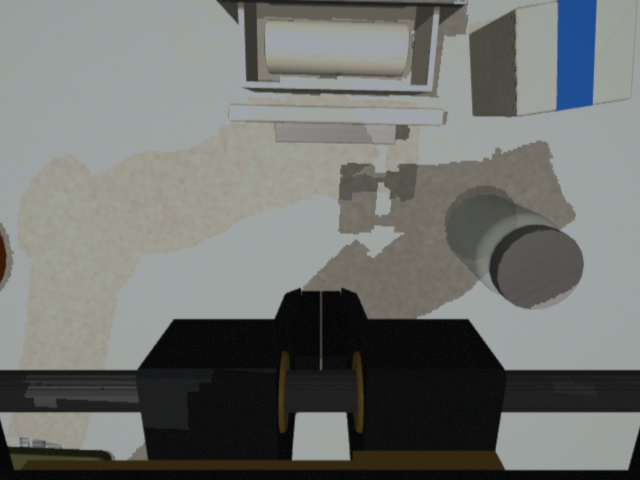

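View pics/x2.png

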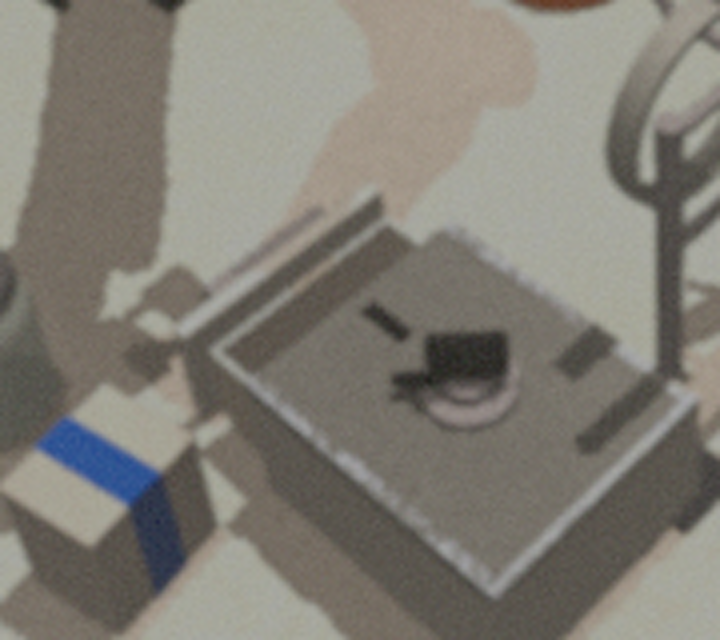

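Emit:
send_rows --series '[{"delta_pos":[0.5,-0.5,2],"turn":1,"jaw":1},{"delta_pos":[1,-1,6],"turn":1,"jaw":1},{"delta_pos":[1,-1,10],"turn":1,"jaw":1},{"delta_pos":[1,-1,14],"turn":1,"jaw":1},{"delta_pos":[1,-1,17],"turn":1,"jaw":1},{"delta_pos":[1,-1,17.4],"turn":1,"jaw":1},{"delta_pos":[1,-1,17.4],"turn":1,"jaw":1}]'

```text
clock: 25.82
tool_pos: [0.4336, -0.347, 0.0588]
eef_rot: [0.719, -0.695, -0.001, -0.0]
contact_force: [-0.1, -0.6, 0.5]
opening: 0.002
```

Run:
```python
from h import *
im=vision.snapshot("wrist");cv2.imwrite("pics/y1.png",im)
K,E=cam("top");t=vision.snapshot("top")
overlay("scene","pics/y2.png",(130,330,250,430),3.3,None,False)
go([.44,-.347,.06],92)
```

```text
t 25.97 tcp [ 0.4353 -0.3486  0.0617] yaw -88.1 q7 -0.39 open 0.005 F [-0.   0.9  0.5]
delta cm [-0.15 -0.47  0.17] turn -0.1
```

View pics/y1.png

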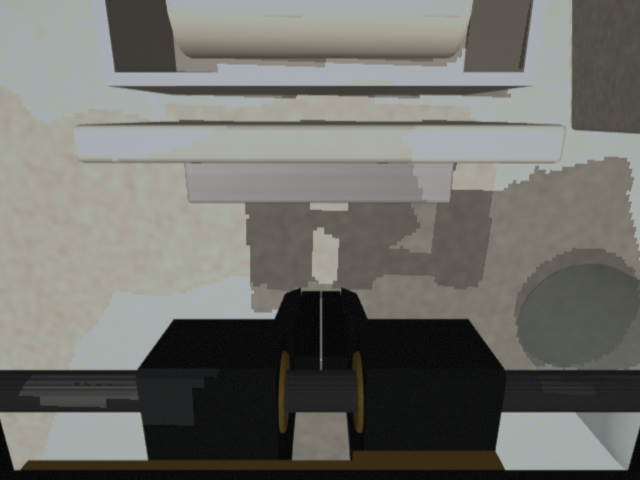

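View pics/y2.png

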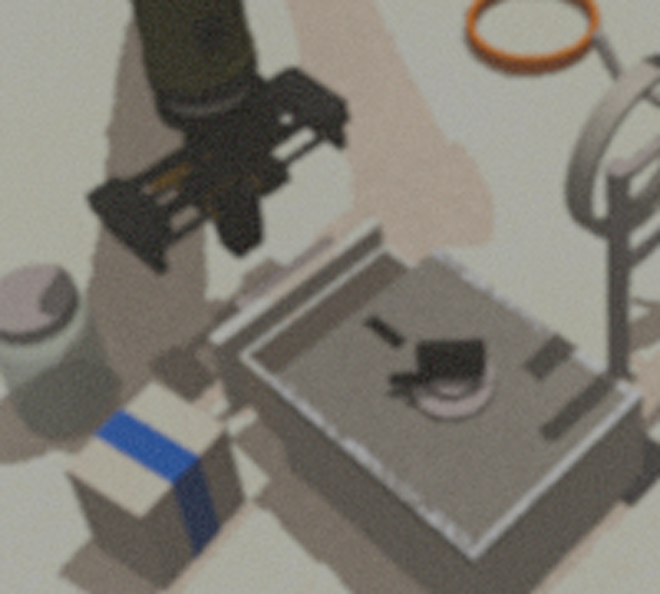

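Emit:
send_rows --series '[{"delta_pos":[0,-0.5,0.4],"turn":0,"jaw":1},{"delta_pos":[0,-1.5,0.4],"turn":0,"jaw":1},{"delta_pos":[0,-2.5,0.4],"turn":0,"jaw":1},{"delta_pos":[0,-3.2,0.4],"turn":0,"jaw":1},{"delta_pos":[0,-3.9,0.4],"turn":0,"jaw":1},{"delta_pos":[0,-4.6,0.4],"turn":0,"jaw":1},{"delta_pos":[0,-5.3,0.4],"turn":0,"jaw":1},{"delta_pos":[0,-6,0.4],"turn":0,"jaw":1}]'

```text
clock: 26.63
tool_pos: [0.4945, -0.345, 0.0554]
eef_rot: [0.719, -0.695, -0.0, 0.0]
contact_force: [-1.3, -0.1, -0.1]
opening: 0.009
```

Run:
```python
from h import *
im=vision.snapshot("wrist");cv2.imwrite("pics/z1.png",im)
overlay("scene","pics/z2.png",(130,330,250,430),3.3,None,False)
go([.54,-.347,.06],92)
```

```text
t 26.73 tcp [ 0.496  -0.3448  0.0554] yaw -88.0 q7 -0.48 open 0.002 F [ 0.4 -0.3  0.2]
delta cm [ 0.37 -4.39 -0.45] turn 0.0
```

View pics/z1.png

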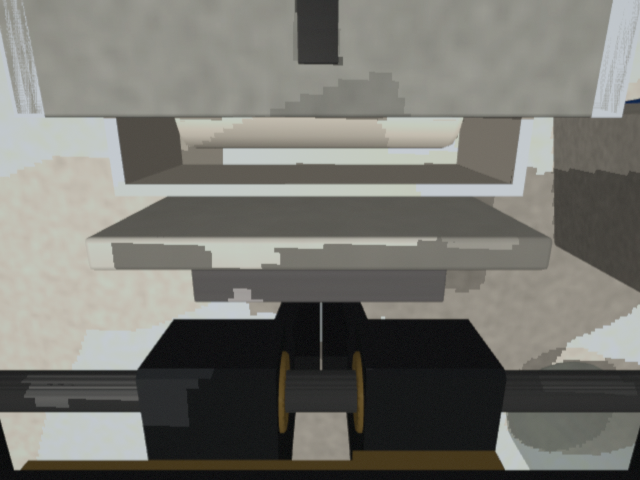

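View pics/z2.png

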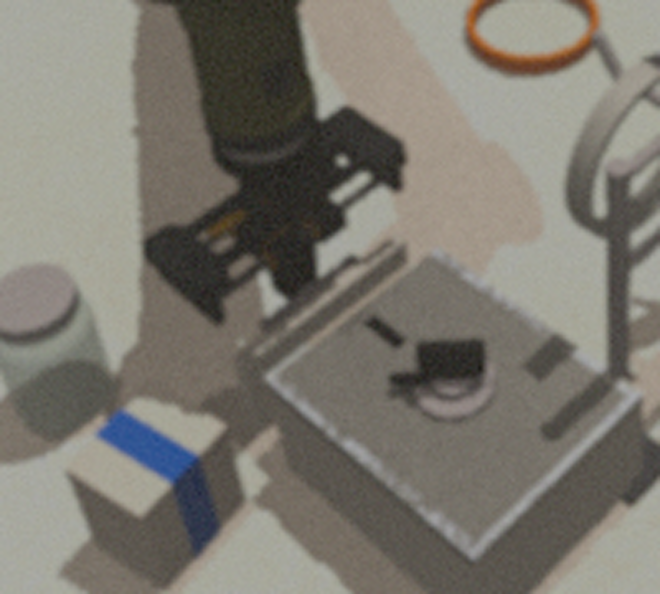

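The lip is in contact and the drawer is moving. Continuing, with a watch on the force.

Emit:
send_rows --series '[{"delta_pos":[0,-0.5,0],"turn":0,"jaw":1},{"delta_pos":[0,-1,0],"turn":0,"jaw":1},{"delta_pos":[0,-1.5,0],"turn":0,"jaw":1},{"delta_pos":[0,-2,0],"turn":0,"jaw":1},{"delta_pos":[0,-2,0],"turn":0,"jaw":1}]'

```text
clock: 27.15
tool_pos: [0.5158, -0.3443, 0.0555]
eef_rot: [0.719, -0.695, 0.001, -0.0]
contact_force: [0.1, 0.8, -0.9]
opening: 0.006
```

Emit:
send_rows --series '[{"delta_pos":[0,-0.3,0],"turn":0,"jaw":1},{"delta_pos":[0,-0.6,0],"turn":0,"jaw":1},{"delta_pos":[0,-0.8,0],"turn":0,"jaw":1},{"delta_pos":[0,-0.8,0],"turn":0,"jaw":1}]'

```text
clock: 27.48
tool_pos: [0.5201, -0.3443, 0.0555]
eef_rot: [0.719, -0.695, -0.002, 0.001]
contact_force: [-4.8, 0.9, 3.0]
opening: 0.008
```

Run:
```python
from h import *
im=vision.snapshot("wrist");cv2.imwrite("pics/A1.png",im)
overlay("scene","pics/A2.png",(130,330,250,430),3.3,None,False)
go([.54,-.347,.06],92)
```

```text
t 27.58 tcp [ 0.5202 -0.3443  0.0554] yaw -88.1 q7 -0.52 open 0.003 F [-5.1  0.1  3.6]
delta cm [ 0.34 -1.97 -0.46] turn -0.1
```

View pics/A1.png

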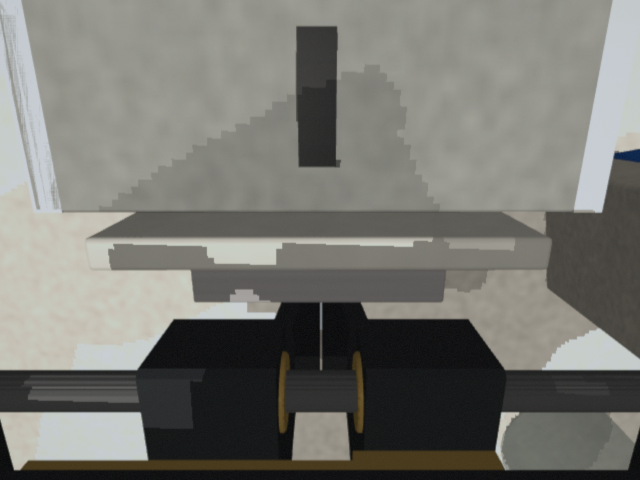

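View pics/A2.png

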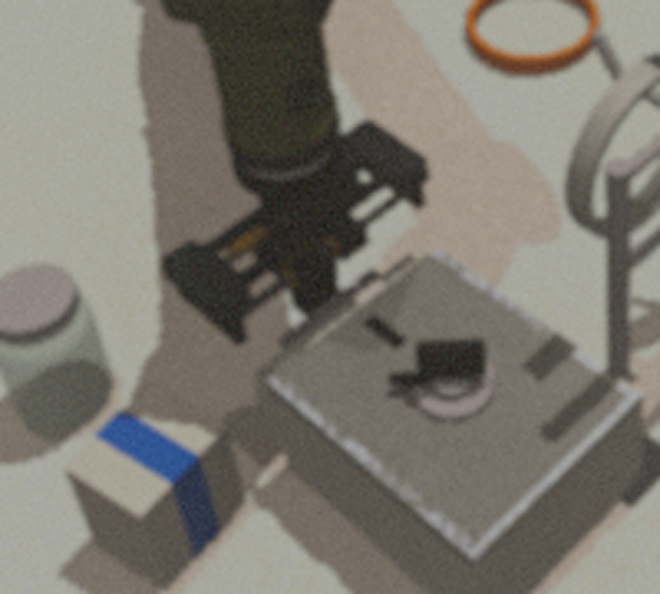

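Emit:
send_rows --series '[{"delta_pos":[0,-0.3,0],"turn":0,"jaw":1},{"delta_pos":[0,-0.6,0],"turn":0,"jaw":1},{"delta_pos":[0,-0.6,0],"turn":0,"jaw":1}]'

```text
clock: 27.83
tool_pos: [0.5271, -0.3441, 0.0554]
eef_rot: [0.719, -0.695, -0.001, 0.0]
contact_force: [-1.3, 0.4, -0.3]
opening: 0.009
```

Emit:
send_rows --series '[{"delta_pos":[0,-0.3,0],"turn":0,"jaw":1},{"delta_pos":[0,-0.6,0],"turn":0,"jaw":1},{"delta_pos":[0,-0.6,0],"turn":0,"jaw":1}]'

```text
clock: 28.08
tool_pos: [0.5325, -0.3439, 0.0554]
eef_rot: [0.719, -0.695, -0.001, 0.001]
contact_force: [-6.0, 0.7, 3.3]
opening: 0.005
```

Emit:
send_rows --series '[{"delta_pos":[0,-0.3,0],"turn":0,"jaw":1},{"delta_pos":[0,-0.5,0],"turn":0,"jaw":1},{"delta_pos":[0,-0.5,0],"turn":0,"jaw":1}]'

```text
clock: 28.33
tool_pos: [0.5325, -0.3439, 0.0554]
eef_rot: [0.718, -0.696, -0.005, 0.003]
contact_force: [-15.2, 1.6, 10.1]
opening: 0.006
```

Run:
```python
from h import *
im=vision.snapshot("wrist");cv2.imwrite("pics/B1.png",im)
go([.54,-.347,.06],92)
```

```text
t 28.38 tcp [ 0.5326 -0.3439  0.0554] yaw -88.2 q7 -0.54 open 0.003 F [-15.9   0.9  10.3]
delta cm [ 0.34 -0.73 -0.47] turn -0.2
```

View pics/B1.png

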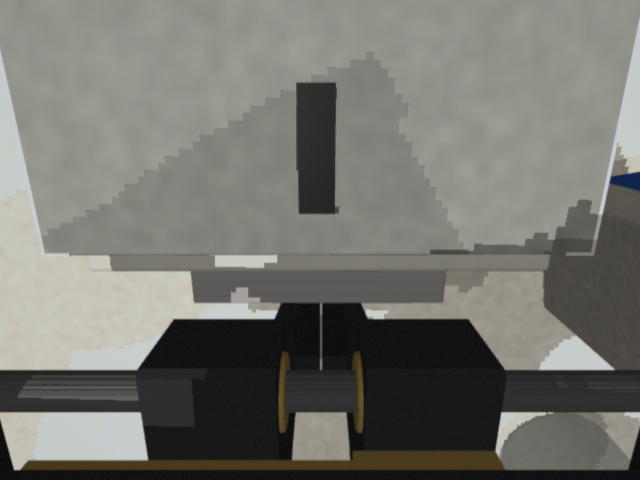

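The drawer is home: a hard stop at 16 N, with the front against the cabinet. Backing off and raising to look at the key.

Emit:
send_rows --series '[{"delta_pos":[0,2,0],"turn":0,"jaw":1},{"delta_pos":[0,4,0],"turn":0,"jaw":1},{"delta_pos":[0,4.5,-3],"turn":0,"jaw":1},{"delta_pos":[0,4.5,-7],"turn":0,"jaw":0.8},{"delta_pos":[0,4,-11],"turn":0,"jaw":0.6},{"delta_pos":[0,3,-15],"turn":0,"jaw":0.5},{"delta_pos":[0,2,-18],"turn":0,"jaw":0.5},{"delta_pos":[0,1,-20],"turn":0,"jaw":0.5}]'

```text
clock: 29.05
tool_pos: [0.5324, -0.345, 0.2601]
eef_rot: [0.719, -0.695, 0.004, -0.001]
contact_force: [0.3, -0.6, -0.9]
opening: 0.359
```

Run:
```python
from h import *
for i in range(3): vision.snapshot("top")
K,E=cam("wrist");im=vision.snapshot("wrist");cv2.imwrite("pics/C1.png",im)
s,M=tool();print(s["tool_pos"])
for d in nets.trace("wrist","key_grip")[:2]:
    ys,xs=np.nonzero(d["region"]);print(d["score"],xs.mean(),ys.mean(),xs.min(),xs.max(),ys.min(),ys.max(),unproj([(xs.mean(),ys.mean())],.13,K,E))
print(K,E)
```

```text
[ 0.53022801 -0.34361032  0.25556156]
0.76 325.44991922455574 28.394991922455574 294 363 0 71 [[ 0.660847  -0.3433386  0.13     ]]
0.55 318.6463514952095 91.96503919481273 203 435 0 197 [[ 0.6227948  -0.34037249  0.13      ]]
[[405.21869626   0.         320.58425481]
 [  0.         405.21869626 238.12814888]
 [  0.           0.           1.        ]] [[ 0.03663584 -0.99932223  0.00359012 -0.36470329]
 [-0.95816723 -0.03410617  0.28416955  0.45178689]
 [-0.2838545  -0.01385073 -0.95876732  0.56397588]
 [ 0.          0.          0.          1.        ]]
```

View pics/C1.png

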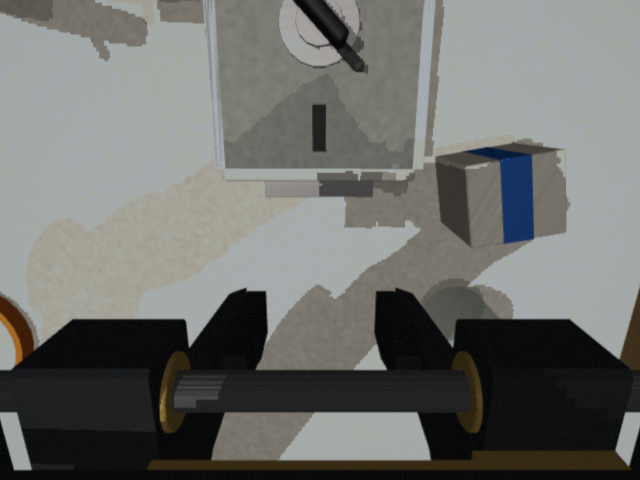

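Emit:
send_rows --series '[{"delta_pos":[0,-2,0],"turn":0,"jaw":0.6},{"delta_pos":[0,-4,0],"turn":0,"jaw":0.6},{"delta_pos":[0,-6,0],"turn":0,"jaw":0.6},{"delta_pos":[0,-6,0],"turn":0,"jaw":0.6},{"delta_pos":[0,-6,0],"turn":0,"jaw":0.6}]'

```text
clock: 29.72
tool_pos: [0.5887, -0.3412, 0.2532]
eef_rot: [0.719, -0.695, -0.002, 0.0]
contact_force: [-0.7, -0.1, 0.2]
opening: 0.405
```

Run:
```python
from h import *
K,E=cam("wrist");im=vision.snapshot("wrist");cv2.imwrite("pics/D1.png",im)
s,M=tool();print(s["tool_pos"])
g=im.max(2)
np.savez("kp.npz",K=K,E=E)
for d in nets.trace("wrist","key_grip")[:2]:
    ys,xs=np.nonzero(d["region"]);print(d["score"],xs.mean(),ys.mean(),xs.min(),xs.max(),ys.min(),ys.max(),unproj([(xs.mean(),ys.mean())],.13,K,E))
cv2.imwrite("pics/D2.png",cv2.resize(im[60:260,220:440],None,fx=3,fy=3,interpolation=cv2.INTER_CUBIC))
```

```text
[ 0.58766503 -0.3419109   0.25377032]
0.88 324.3070068853787 110.60591332523289 292 363 75 153 [[ 0.66673034 -0.3411207   0.13      ]]
```

View pics/D2.png

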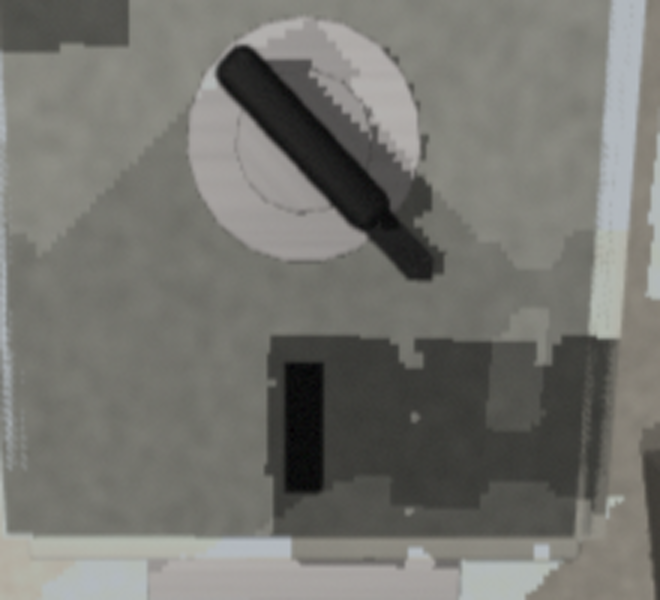

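Run:
```python
from h import *
d=np.load("kp.npz");K,E=d["K"],d["E"]
f=lambda l:np.array(l)/3+[220,60]
b=unproj(f([(228,70),(245,50),(362,225),(385,200)]),.146,K,E)
a=(b[0]+b[1])/2;c=(b[2]+b[3])/2
print("bow ends",a,c,"len",np.linalg.norm(a-c),"mid",(a+c)/2,"nose dir deg",np.degrees(np.arctan2(*(c-a)[1::-1])))
print("plate",unproj(f([(303,139)]),.105,K,E),"mark",unproj(f([(304,362),(304,492)]),.1,K,E),"nose",unproj(f([(422,268)]),.118,K,E))
e=unproj(f([(0,535),(590,540)]),.1,K,E);print("front edge",e,np.degrees(np.arctan2(*(e[1]-e[0])[1::-1]))+90)
go([.6675,-.342,.2],None)
```

```text
bow ends [ 0.68373447 -0.32490115  0.146     ] [ 0.65492634 -0.35411492  0.146     ] len 0.041028676915302945 mid [ 0.6693304  -0.33950803  0.146     ] nose dir deg -134.59943398608306
plate [[ 0.6697681  -0.33884028  0.105     ]] mark [[ 0.61588526 -0.34099229  0.1       ]
 [ 0.58165391 -0.34220591  0.1       ]] nose [[ 0.6417556 -0.3677491  0.118    ]]
front edge [[ 0.56699419 -0.26186779  0.1       ]
 [ 0.57112685 -0.41870576  0.1       ]] 1.5093871402372656
t 29.82 tcp [ 0.5873 -0.3423  0.2543] yaw -88.2 q7 -0.72 open 0.399 F [-0.1  0.4  0. ]
delta cm [ 0.23 -8.03  5.41] turn None
```

The key's axis is at (0.6695,-0.339). Its nose is at 225° and the mark is at 182°, so it needs about 43° clockwise. Gripping it would put the 187 mm wide body against the hoop on hook 1. Instead I'll push the bow's nose end with closed fingers, with the jaw axis along x so the body stays clear.

Emit:
send_rows --series '[{"delta_pos":[1,0,0],"turn":-7,"jaw":1},{"delta_pos":[2,0,0],"turn":-14,"jaw":1},{"delta_pos":[4,0,0],"turn":-21,"jaw":1},{"delta_pos":[6,-1,0],"turn":-28,"jaw":1},{"delta_pos":[7.3,-2,0],"turn":-35,"jaw":1},{"delta_pos":[7.3,-3,0],"turn":-42,"jaw":1},{"delta_pos":[7.3,-4,0],"turn":-49,"jaw":1},{"delta_pos":[7.3,-5,0],"turn":-56,"jaw":1}]'

```text
clock: 30.48
tool_pos: [0.64, -0.4145, 0.2551]
eef_rot: [0.962, -0.275, -0.001, 0.0]
contact_force: [0.5, 1.2, -0.7]
opening: 0.003
```

Emit:
send_rows --series '[{"delta_pos":[0,0,0],"turn":-7,"jaw":1},{"delta_pos":[0,0,0],"turn":-14,"jaw":1},{"delta_pos":[0,0,0],"turn":-21,"jaw":1},{"delta_pos":[0,0,0],"turn":-28,"jaw":1},{"delta_pos":[0,0,0],"turn":-34,"jaw":1},{"delta_pos":[0,0,0],"turn":-34,"jaw":1},{"delta_pos":[0,0,0],"turn":-34,"jaw":1}]'

```text
clock: 31.07
tool_pos: [0.6402, -0.4138, 0.2553]
eef_rot: [1.0, 0.015, -0.001, -0.0]
contact_force: [-0.1, -0.7, 0.2]
opening: 0.005
```

Run:
```python
from h import *
for i in range(3): im=vision.snapshot("wrist")
cv2.imwrite("pics/E1.png",im)
go([.64,-.41,.113],2)
```

```text
t 31.22 tcp [ 0.641  -0.4134  0.2554] yaw 1.8 q7 0.61 open 0.004 F [ 0.7  0.4 -0. ]
delta cm [-0.08 -0.34 14.24] turn -0.2
```

View pics/E1.png

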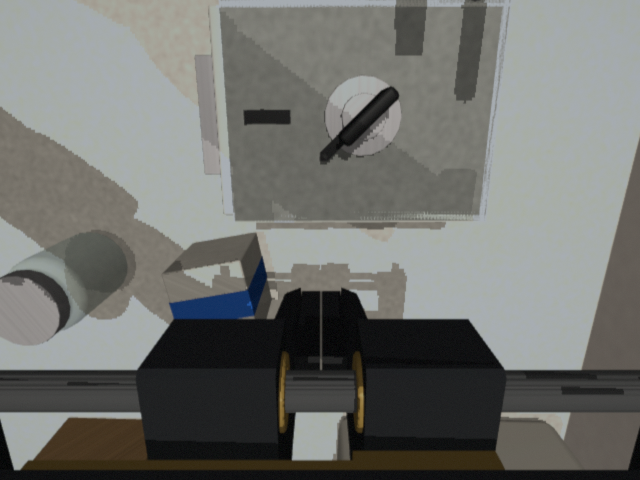

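Emit:
send_rows --series '[{"delta_pos":[0,0,3],"turn":0,"jaw":1},{"delta_pos":[0,0,7],"turn":0,"jaw":1},{"delta_pos":[0,0,11],"turn":0,"jaw":1},{"delta_pos":[0,0,13.5],"turn":0,"jaw":1},{"delta_pos":[0,0,14.2],"turn":0,"jaw":1},{"delta_pos":[0,0,14.2],"turn":0,"jaw":1}]'

```text
clock: 31.72
tool_pos: [0.64, -0.4123, 0.1109]
eef_rot: [1.0, 0.017, -0.002, -0.001]
contact_force: [0.3, 0.5, 0.1]
opening: 0.003
```

Run:
```python
from h import *
for i in range(2): im=vision.snapshot("wrist")
cv2.imwrite("pics/E2.png",im)
go([.64,-.354,.113],2)
overlay("scene","pics/E3.png",(150,330,270,430),4,None,False)
```

```text
t 31.82 tcp [ 0.6426 -0.4142  0.1155] yaw 1.9 q7 0.62 open 0.004 F [0.  0.1 1.2]
delta cm [-0.06 -6.02  0.23] turn -0.1
```

View pics/E2.png

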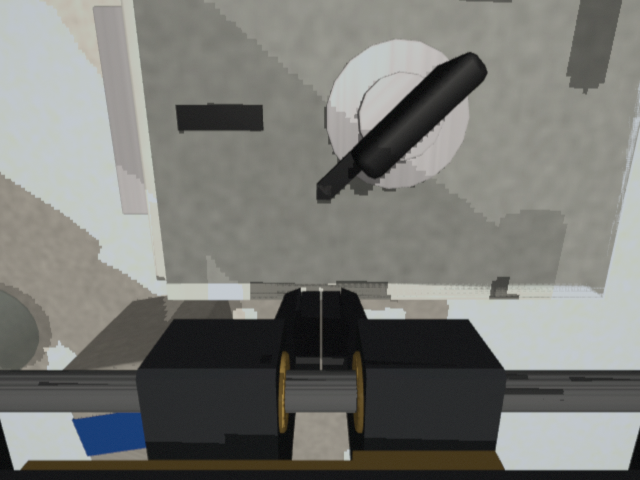

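View pics/E3.png

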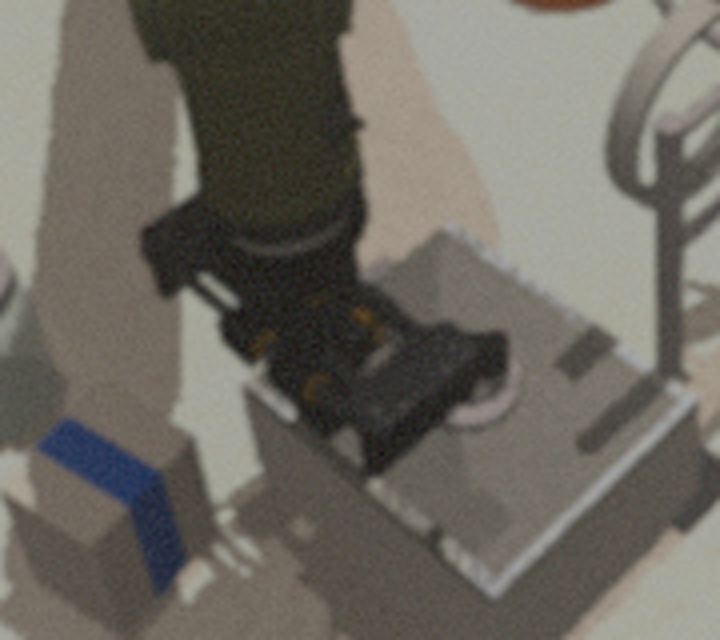

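Emit:
send_rows --series '[{"delta_pos":[0,-1,0],"turn":0,"jaw":1},{"delta_pos":[0,-2,0],"turn":0,"jaw":1},{"delta_pos":[0,-2.7,0],"turn":0,"jaw":1},{"delta_pos":[0,-3.3,0],"turn":0,"jaw":1},{"delta_pos":[0,-3.9,0],"turn":0,"jaw":1},{"delta_pos":[0,-4.4,0],"turn":0,"jaw":1},{"delta_pos":[0,-4.4,0],"turn":0,"jaw":1}]'

```text
clock: 32.45
tool_pos: [0.6402, -0.3681, 0.1137]
eef_rot: [1.0, 0.018, -0.0, -0.0]
contact_force: [-0.3, -0.6, 1.0]
opening: 0.006
```

Run:
```python
from h import *
for i in range(2): im=vision.snapshot("wrist")
cv2.imwrite("pics/E4.png",im)
go([.64,-.354,.113],2)
```

```text
t 32.55 tcp [ 0.6399 -0.3694  0.1136] yaw 1.9 q7 0.58 open 0.011 F [-0.4 -0.1  0. ]
delta cm [ 0.06 -1.54  0.06] turn -0.1
```

View pics/E4.png

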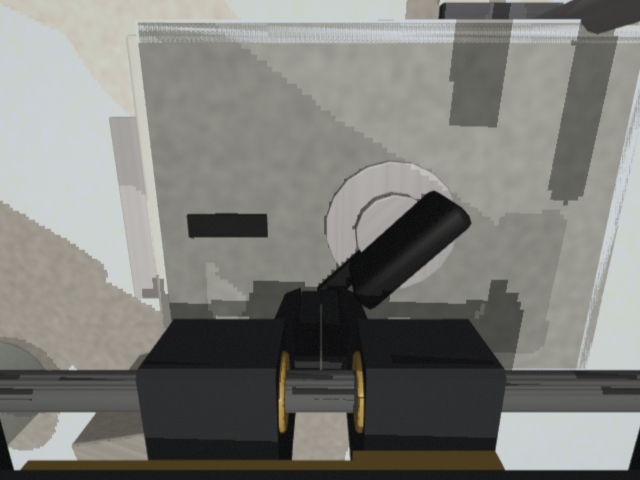

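Emit:
send_rows --series '[{"delta_pos":[0,-0.4,0],"turn":0,"jaw":1},{"delta_pos":[0,-0.8,0],"turn":0,"jaw":1},{"delta_pos":[0,-1.2,0],"turn":0,"jaw":1},{"delta_pos":[0,-1.2,0],"turn":0,"jaw":1}]'

```text
clock: 32.88
tool_pos: [0.6357, -0.3618, 0.1136]
eef_rot: [1.0, 0.015, -0.003, 0.003]
contact_force: [-4.8, -5.1, 2.7]
opening: 0.011
```

Run:
```python
from h import *
for i in range(2): im=vision.snapshot("wrist")
cv2.imwrite("pics/E5.png",im)
go([.64,-.354,.113],2)
```

```text
t 32.98 tcp [ 0.6357 -0.3618  0.1135] yaw 1.7 q7 0.57 open 0.005 F [-6.1 -5.6  1.1]
delta cm [ 0.46 -0.76  0.05] turn -0.3
```

View pics/E5.png

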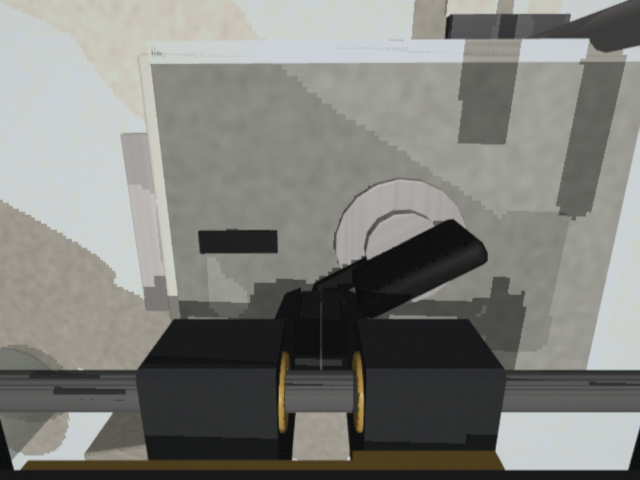

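The finger corner is jammed on the bow's end face, with about 30° left. I'll back off, shift to +x so that I push on the bow's flank, and try again.

Emit:
send_rows --series '[{"delta_pos":[0,1,0],"turn":0,"jaw":1},{"delta_pos":[-0.3,2,0],"turn":0,"jaw":1},{"delta_pos":[0.5,2.5,0],"turn":0,"jaw":1},{"delta_pos":[1.5,2.5,0],"turn":0,"jaw":1},{"delta_pos":[1.5,2.5,0],"turn":0,"jaw":1}]'

```text
clock: 33.4
tool_pos: [0.6574, -0.3817, 0.1134]
eef_rot: [1.0, 0.017, 0.001, -0.0]
contact_force: [0.5, 0.5, -0.0]
opening: -0.0
```

Run:
```python
from h import *
for i in range(2): im=vision.snapshot("wrist")
cv2.imwrite("pics/E6.png",im)
go([.6545,-.354,.113],2)
```

```text
t 33.5 tcp [ 0.6557 -0.3814  0.1131] yaw 2.0 q7 0.58 open 0.004 F [ 0.5 -0.9  0.5]
delta cm [-0.02 -2.74  0.02] turn -0.0
```

View pics/E6.png

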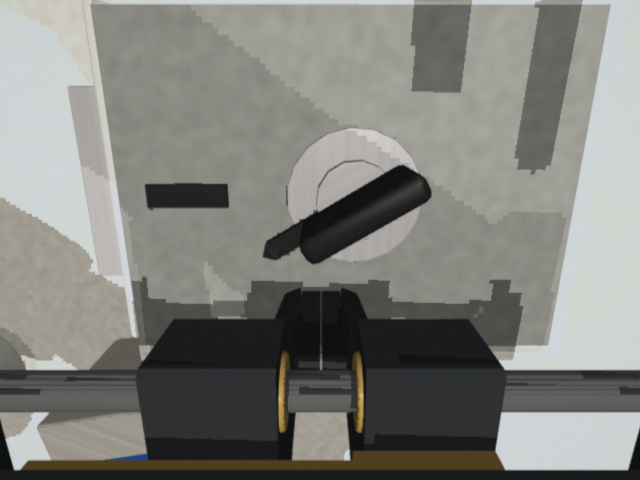

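Emit:
send_rows --series '[{"delta_pos":[0,-0.5,0],"turn":0,"jaw":1},{"delta_pos":[0,-1,0],"turn":0,"jaw":1},{"delta_pos":[0,-1.4,0],"turn":0,"jaw":1},{"delta_pos":[0,-1.8,0],"turn":0,"jaw":1},{"delta_pos":[0,-2.2,0],"turn":0,"jaw":1},{"delta_pos":[0,-2.4,0],"turn":0,"jaw":1},{"delta_pos":[0,-2.4,0],"turn":0,"jaw":1}]'

```text
clock: 34.08
tool_pos: [0.6525, -0.36, 0.1137]
eef_rot: [1.0, 0.016, -0.002, 0.002]
contact_force: [-2.7, -4.3, -0.0]
opening: 0.002
```

Run:
```python
from h import *
for i in range(2): im=vision.snapshot("wrist")
cv2.imwrite("pics/E7.png",im)
go([.6545,-.354,.113],2)
```

```text
t 34.18 tcp [ 0.653  -0.3598  0.1137] yaw 1.9 q7 0.56 open 0.003 F [-2.7 -4.2  0.8]
delta cm [ 0.17 -0.58  0.06] turn -0.1
```

View pics/E7.png

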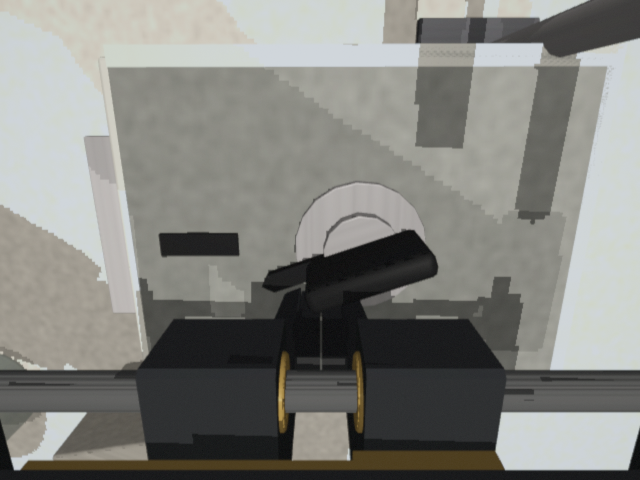

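Emit:
send_rows --series '[{"delta_pos":[0,-0.3,0],"turn":0,"jaw":1},{"delta_pos":[0,-0.6,0],"turn":0,"jaw":1},{"delta_pos":[0,-0.6,0],"turn":0,"jaw":1}]'

```text
clock: 34.43
tool_pos: [0.6526, -0.3546, 0.1136]
eef_rot: [1.0, 0.016, -0.001, 0.002]
contact_force: [-5.1, -6.4, -0.6]
opening: 0.006
```

Run:
```python
from h import *
for i in range(2): im=vision.snapshot("wrist")
cv2.imwrite("pics/E8.png",im)
go([.6545,-.354,.113],2)
```

```text
t 34.53 tcp [ 0.6526 -0.3547  0.1137] yaw 1.8 q7 0.55 open 0.005 F [-3.3 -5.2  0.8]
delta cm [ 0.2  -0.06  0.07] turn -0.2
```

View pics/E8.png

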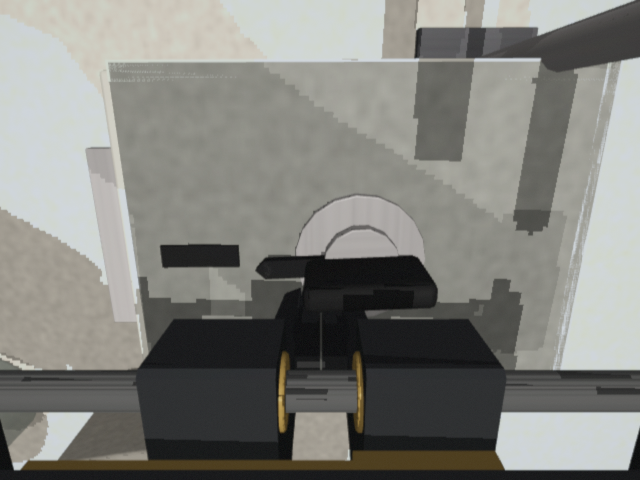

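Emit:
send_rows --series '[{"delta_pos":[0,1,0],"turn":0,"jaw":1},{"delta_pos":[0,3,0],"turn":0,"jaw":1},{"delta_pos":[0,6,0],"turn":0,"jaw":1},{"delta_pos":[0,7,-3],"turn":0,"jaw":1},{"delta_pos":[0,7,-7],"turn":0,"jaw":1},{"delta_pos":[0,7,-10],"turn":0,"jaw":1},{"delta_pos":[0,7,-10],"turn":0,"jaw":1},{"delta_pos":[0,7,-10],"turn":0,"jaw":1}]'

```text
clock: 35.2
tool_pos: [0.6591, -0.4215, 0.2164]
eef_rot: [1.0, 0.017, 0.003, 0.0]
contact_force: [-0.7, -0.3, -0.7]
opening: 0.006
```

Run:
```python
from h import *
for i in range(3): vision.snapshot("top")
K,E=cam("wrist");im=vision.snapshot("wrist");cv2.imwrite("pics/F1.png",im);np.savez("kp.npz",K=K,E=E)
for d in nets.trace("wrist","key_grip")[:1]:
    ys,xs=np.nonzero(d["region"]);print(d["score"],xs.min(),xs.max(),ys.min(),ys.max())
    x0,y0=int(xs.min())-100,int(ys.min())-60; print(x0,y0)
    cv2.imwrite("pics/F2.png",cv2.resize(im[max(y0,0):y0+170,x0:x0+220],None,fx=3.5,fy=3.5,interpolation=cv2.INTER_CUBIC))
```

```text
0.63 274 393 76 131
174 16
```

View pics/F2.png

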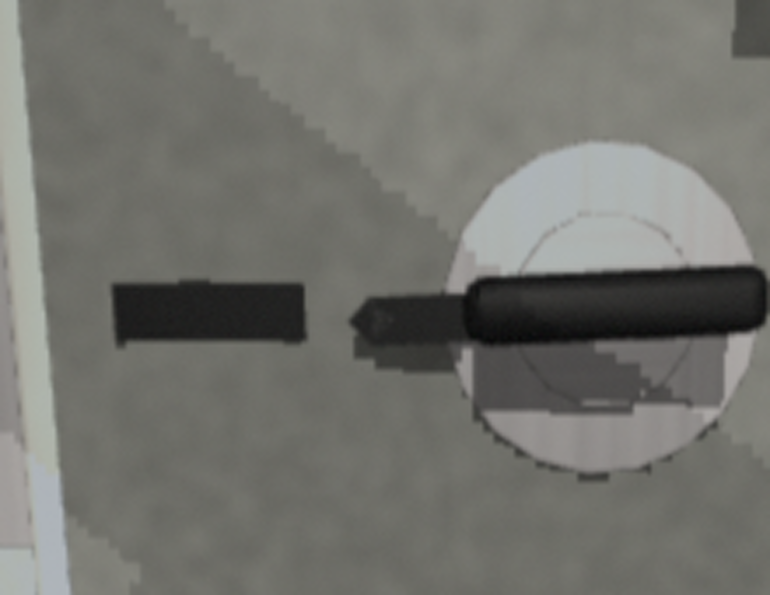

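The nose points at the mark to within about 2.5°. One small extra nudge to square it.

Run:
```python
from h import *
go([.6535,-.382,.1135],2)
```

```text
t 35.45 tcp [ 0.6562 -0.4207  0.2115] yaw 2.0 q7 0.61 open 0.006 F [-0.2 -0.2 -0.5]
delta cm [-0.11 -3.85  9.81] turn -0.0
```

Emit:
send_rows --series '[{"delta_pos":[-0.1,0,3],"turn":0,"jaw":1},{"delta_pos":[-0.1,0,6],"turn":0,"jaw":1},{"delta_pos":[-0.1,0,9],"turn":0,"jaw":1},{"delta_pos":[-0.1,0,9.8],"turn":0,"jaw":1},{"delta_pos":[-0.1,-2,9.8],"turn":0,"jaw":1},{"delta_pos":[-0.1,-4,9.8],"turn":0,"jaw":1},{"delta_pos":[-0.1,-5,9.8],"turn":0,"jaw":1},{"delta_pos":[-0.1,-5,9.8],"turn":0,"jaw":1}]'

```text
clock: 36.12
tool_pos: [0.6556, -0.3679, 0.116]
eef_rot: [1.0, 0.019, 0.0, -0.001]
contact_force: [1.1, 0.0, 0.3]
opening: 0.001
```

Run:
```python
from h import *
vision.snapshot("top");vision.snapshot("top")
go([.6535,-.3537,.1135],2)
```

```text
t 36.22 tcp [ 0.6545 -0.3724  0.1163] yaw 2.0 q7 0.58 open 0.0 F [ 0.2 -0.7  0.6]
delta cm [-0.04 -1.87  0.27] turn -0.0
```

Emit:
send_rows --series '[{"delta_pos":[0,-0.7,0.2],"turn":0,"jaw":1},{"delta_pos":[0,-1.4,0.2],"turn":0,"jaw":1},{"delta_pos":[0,-1.8,0.2],"turn":0,"jaw":1},{"delta_pos":[0,-2.1,0.2],"turn":0,"jaw":1},{"delta_pos":[0,-2.1,0.2],"turn":0,"jaw":1}]'

```text
clock: 36.63
tool_pos: [0.6528, -0.3542, 0.1135]
eef_rot: [1.0, 0.016, 0.0, 0.003]
contact_force: [2.8, -5.8, -3.2]
opening: 0.005
```

Run:
```python
from h import *
vision.snapshot("top");im=vision.snapshot("wrist");cv2.imwrite("pics/G0.png",im)
go([.6535,-.3537,.1135],2)
```

```text
t 36.73 tcp [ 0.6527 -0.3542  0.1134] yaw 1.8 q7 0.55 open 0.009 F [ 1.2 -5.3 -2.3]
delta cm [ 0.08 -0.05 -0.01] turn -0.2
```

View pics/G0.png

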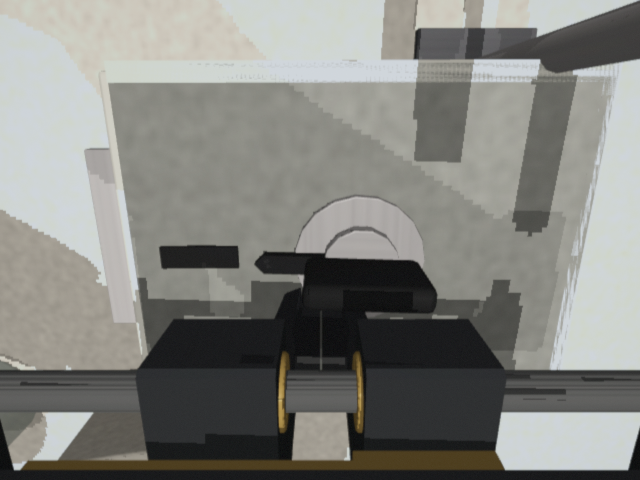

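Emit:
send_rows --series '[{"delta_pos":[0,1,0],"turn":0,"jaw":1},{"delta_pos":[0,3,0],"turn":0,"jaw":1},{"delta_pos":[0,6,0],"turn":0,"jaw":1},{"delta_pos":[0,7,-3],"turn":0,"jaw":1},{"delta_pos":[0,7,-7],"turn":0,"jaw":1},{"delta_pos":[0,7,-10],"turn":0,"jaw":1},{"delta_pos":[0,7,-10],"turn":0,"jaw":1},{"delta_pos":[0,7,-10],"turn":0,"jaw":1}]'

```text
clock: 37.4
tool_pos: [0.657, -0.4218, 0.2164]
eef_rot: [1.0, 0.017, 0.002, 0.001]
contact_force: [-0.4, 1.1, -0.8]
opening: 0.01
```

Run:
```python
from h import *
for i in range(3): t=vision.snapshot("top")
cv2.imwrite("pics/G3.png",t)
K,E=cam("wrist");im=vision.snapshot("wrist");np.savez("kp.npz",K=K,E=E)
cv2.imwrite("pics/G2.png",cv2.resize(im[16:186,174:394],None,fx=3.5,fy=3.5,interpolation=cv2.INTER_CUBIC))
sc=vision.snapshot("scene");cv2.imwrite("pics/G4.png",sc)
```

```text
(no output)
```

View pics/G2.png

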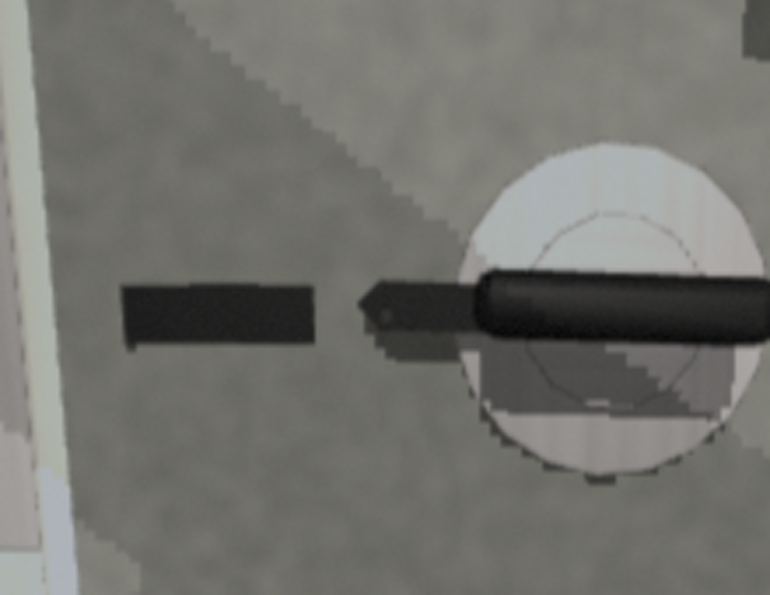

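View pics/G3.png

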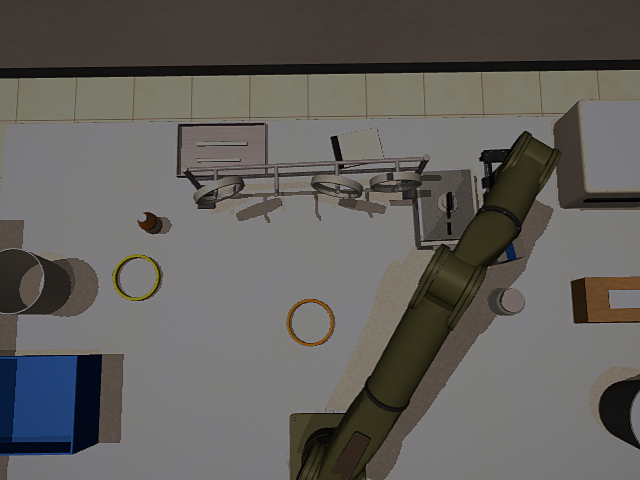

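View pics/G4.png

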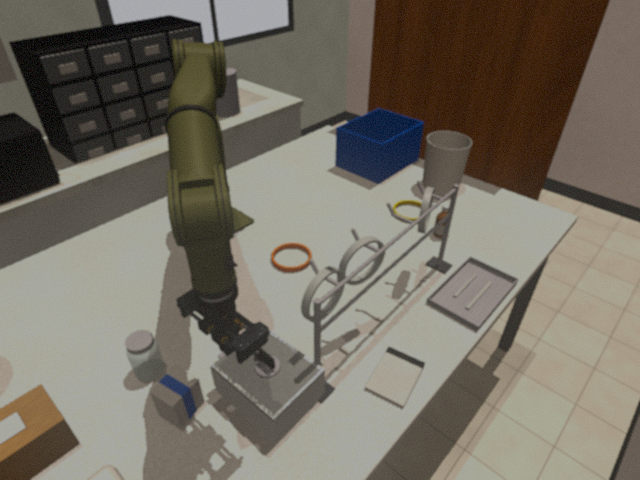

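Run:
```python
from h import *
overlay("scene","pics/H.png",(200,470,160,420),2.3,None,False)
s=r.get_state();print(s["clock"],s["contact_force"],s["tool_pos"])
```

```text
37.7 [-0.40724163  0.02853409  0.21937521] [ 0.65509341 -0.42017399  0.2117397 ]
```

View pics/H.png

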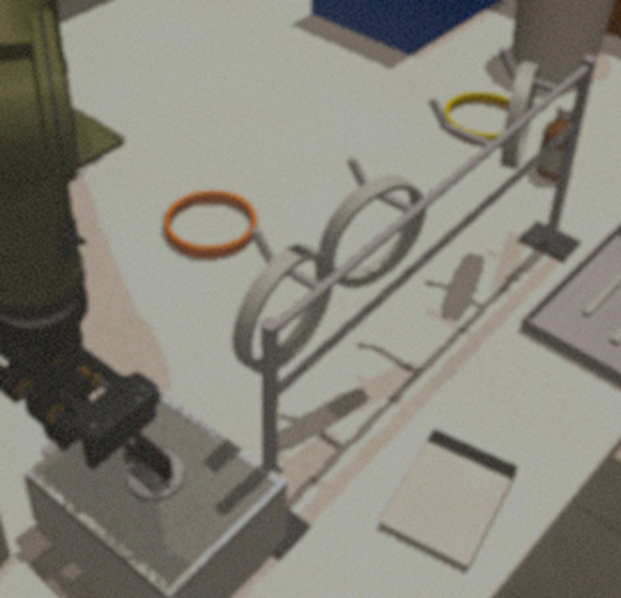

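The scene view shows all three hoops hanging, the drawer shut and the arm free. Handing in.

Run:
```python
from h import *
print(order.finish_job())
```

```text
the job is handed in; nothing more can be done
None
```

The station is closed up and the job is handed in; the clock read 37.7 s at my last check before that.

- **Hoops:** Three grey hoops were on the counter. They hang by their rims on hooks 4, 2 and 1, one to a hook. I did not touch the yellow and orange rings.
- **Drawer:** I pushed it by the lip through the catch until it hit a hard stop at about 16 N. In the later pictures its front still sits against the cabinet.
- **Key:** I turned it after the drawer, by pushing the bow with closed fingers. Gripping it would have brought the gripper body against the hoop on hook 1. The nose points at the dark mark to within about 2°; my last nudge went slightly past centre.
- **Last checks:** In the final pictures the three hoops are still hanging, and the jar, flask and carton stand where they were. The wrist force read about zero, with the arm clear of everything.

**What disagreed:**
- The fingertips sat about 15 mm higher than the figures gave, so the first grasp closed above the band. It was redone lower without moving the hoop noticeably.
- The hoops hang a little twisted on their hooks.

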